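# Close up the pressure vessel and put its load cell on top

## Task

Close the pressure vessel for a run: take the red dust cap off it and put it in the blue tray, then stand the steel base plug fully home in the bore, lay the brown insulating ring flat round it, set the aluminium cooling plate level and centred on top of those, boss up, and finally stand the yellow load cell upright in the middle of the plate's boss. Work in that order, let go of each part before fetching the next, and leave the dial gauge and the grease jar where they are.

Things in the scene. Friction and masses are not known exactly. Their poses are not given: they have to be found in the camera images.
- vessel: open pressure vessel, fixed: oil-black steel cylinder 160 mm wide, 60 mm high, flat top with small bolt heads (2 mm proud, 66 mm from the axis), brass nipples at its sides, copper pipe at +x. In mid-top a round blind bore 40 mm wide, 30 mm deep, under the dust cap at first. Origin: on its axis at the underside, on the bench; z up. On the left or right of the bench
- tray: open blue plastic tray, fixed to the bench, 170 x 130 mm (x by y) outside and 26 mm high, walls 4 mm, floor 4 mm; empty. Origin: centre of the underside; z up
- dust_cap: red plastic dust cap on the vessel's bore: from below a spigot 32 mm wide, 12 mm high (loose in the bore), a flange 56 mm wide, 6 mm thick that rests on the vessel's top, and a round knob 26 mm wide, 26 mm high to hold it by; 44 mm in all, 70 g. It stands stably on its spigot. Origin: centre of the spigot's underside; z up to the knob
- base_plug: bright steel base plug: a plain upright cylinder 34 mm wide and 60 mm high with a 3.5 mm chamfer at the foot, a dark line round its middle and a brass spot on its top; 0.42 kg. Home in the bore it stands 30 mm proud of the vessel's top. Origin: centre of the underside; z up
- insulating_ring: brown phenolic ring lying flat, 60 mm outside, 42 mm inside, 30 mm high; 80 g. On the vessel round the plug its top is level with the plug's. Origin: on its axis at the underside; z up
- cooling_plate: bare aluminium cooling plate lying flat: disc 100 mm wide, 14 mm thick, with a round boss 40 mm wide, 28 mm high in the middle of its top to hold it by (42 mm in all), and a small brass nipple at each end of its x axis reaching 67 mm from the centre; 0.3 to 0.5 kg. Origin: centre of the underside; z up through the boss
- load_cell: yellow load cell: upright can 56 mm wide, 60 mm high, with a steel button 26 mm wide, 6 mm high on top (66 mm in all) and a black socket, 12 mm wide, jutting 12 mm from its side along its +x axis, 26 mm above the underside: grip it across its y axis, clear of the socket. 0.35 to 0.6 kg. Origin: centre of the underside; z up
- dial_gauge: bystander, leave alone: small steel dial gauge lying on its back among the parts, round case 48 mm wide and 18 mm high with a white face, its stem reaching 66 mm from the centre along its -x axis. Origin: centre of the case's underside
- grease_jar: bystander, leave alone: amber glass jar with a black lid, 48 mm wide and 55 mm high, loose, near the arm's base. Origin: centre of the underside
Things that resemble listed ones, but are neither listed nor needed, are in the scene too. Leave any green, orange or purple look-alike of the cooling_plate alone.

How it is judged:
By the outcome, as a careful person would: the job done as asked, in the order asked, and still so for the second after the job is handed in, with the robot touching nothing.
It also fails if it takes over 134 s, if anything falls off the work surface, if the arm or the gripper's body presses on something with over 40 N, if the wrist force passes 120 N, or if a joint passes its speed limit or range.

## Robot

A 6-joint arm with a two-finger parallel gripper is mounted at the origin on the work surface. World frame = base frame: x ahead of the robot, y to its left, z up, the work surface at z = 0. Lengths are in m, angles in degrees, forces in N, time in s.
With the tool pointing down it reaches from about 0.275 to 0.85 m from the base axis. Payload 19 kg.
Tool frame: the origin (TCP) lies midway between the tips of the shut fingers; the grasp point (between the pads) lies 19 mm behind it; x points along the fingers, y is the direction in which the jaws open and shut, and the axes are right-handed (so a half turn about x gives the same grasp; the last joint's range is limited). The gripper opens to 85 mm and grips with 20 to 120 N. Pads are 22 mm wide; open, the fingers measure 114 mm over their backs; the gripper's body (76 mm by 85 mm) begins 54 mm behind the grasp point. The pads swing forward as they close: fully open they stand 13 mm farther back than shut.
Start: joints at [60.848, 8.623, 82.357, -0, 89.026, -7.678], TCP at [0.21, 0.535, 0.205] pointing down, gripper open.
Joint ranges: [-160.23, 160.23], [-39.13, 120.54], [6.94, 153.29], [-79.49, 259.48], [9.18, 160.14], [-161.06, 161.06]. Speed limits (degrees/s): [108.29, 108.29, 127.2, 172.46, 172.46, 172.46].

## Interface

Orientations are given as [roll, pitch, yaw] about the fixed x, y, z axes, in that order (R = Rz(yaw) Ry(pitch) Rx(roll)).
In Python, from station import arm, eyes, ticket gives the robot as it stands.
- The arm moves only by the tool play_rows, never from a script. Its argument "moves" is one flat list of numbers, 4 for each row, row after row: the shift along the tool's x, y, z in m, then the turn about the tool's x in rad. In form: [tx, ty, tz, turn, tx, ty, tz, turn, ...]. A call has 1 to 5 rows; each row is the pose to reach, as a shift and turn from the pose commanded when the call began, along the tool's axes at that moment; what a row does not reach only later rows make up. A row lasts 1/10 s, in which the tool goes at most 50 mm and 8.59 degrees, less where a joint would pass 70% of its speed; a pose out of reach is approached as far as the arm can. A call with a gripper value outside its range is refused whole. "claw" is the opening, from 0 (shut) to 1 (fully open), set as the call begins (left out, the last holds). The fingers move at their own pace and stop on an object; the grip force is fixed at half the most. Time passes only in rows, so rows that repeat a pose let the fingers close. It gives the time, the measured TCP pose, the force and the opening at its end, in the units of the state.
- arm.get_state(): the state, without advancing time (a new reading comes with each control period).
- eyes.get_image(name): name is "scene" or "top"; returns the picture (384x512x3 uint8, red, green, blue); there is no depth.
- eyes.get_calibration(name): a dict with "fx", "fy", "cx", "cy" (pixels), "rvec" (rotation vector, rad) and "tvec" (3), from world to camera coordinates, as OpenCV has them. Camera axes: x right, y down, z forward; pixel columns grow to the right and rows downward; lengths in m; the calibration is good to about 2 mm. A picture is of the moment at which its call begins. get_calibration takes no time and is no camera call.
- ticket.sign_off(): hands the job in, once; it reports no verdict.
The state is a dict: "time_s": time; "qpos": joint angles; "dq": joint speeds; "joint_torque": joint torques, N m; "ee_pos": TCP position; "eef_rot": TCP orientation; "contact_force": force on the tool from outside, world axes, zero at the start; "torque": the same for the moment, N m; "opening": opening from 0.0 (shut) to 1.0 (fully open).
Only numpy, scipy, OpenCV 4.12 (cv2) and the standard library are available. Lean on these libraries where they do the work, as an engineer would, in place of code of your own. Each camera call takes 0.05 s, during which the arm holds its last target.

## Working session

There is one attempt and no reset: what is moved stays moved. The work goes in short steps, Python scripts to look and compute and a tool call to move; the robot and the scene stay as the last step left them, time stands still between calls to the robot, and variables do not carry over. Pictures are saved under pics/ and viewed, and the job is handed in when it is done.

Besides the shell and the picture viewer there is one more tool, called as a command line: name --argument value ..., lists and objects as JSON in quotes. play_rows: Moves the arm, as the interface text tells. Its arguments: {"type":"object","properties":{"moves":{"type":"array","items":{"type":"number"}},"claw":{"type":"number"}},"required":["moves"]}

```bash
ls; mkdir -p pics
python3 - <<'E'
from station import arm, eyes
import cv2
print(arm.get_state())
for n in("scene","top"):
    c=eyes.get_calibration(n);print(n,c)
    im=eyes.get_image(n);cv2.imwrite(f"pics/{n}0.png",im[:,:,::-1])
E
```

```text
pics
{'time_s': 0.0, 'qpos': array([ 6.08490094e+01,  8.64929500e+00,  8.23893908e+01, -5.09617126e-04,
        8.90265475e+01, -7.67762858e+00]), 'dq': array([ 0.09403758,  0.02784324,  0.11552657,  0.05612146, -0.1184878 ,
       -0.01130917]), 'joint_torque': array([-2.44242028e-04, -7.13027430e+01, -5.70876503e+01, -1.76456892e-04,
        8.95581383e-03, -1.69554960e-05]), 'ee_pos': array([0.21038468, 0.53485363, 0.20412335]), 'eef_rot': array([ -97.23010394,   89.93476467, -118.70345703]), 'contact_force': array([ 0.54486622, -0.26697232, -0.33573821]), 'torque': array([-0.03043734,  0.02802436, -0.02781372]), 'opening': 1.0003278735910726}
scene {'fx': 437.93651571410123, 'fy': 437.93651571410123, 'cx': 253.1920661316995, 'cy': 197.73908051658347, 'rvec': array([ 2.26036504,  0.67408982, -0.25741422]), 'tvec': array([-0.39889271, -0.11967621,  1.40988083])}
top {'fx': 393.75423168375477, 'fy': 393.75423168375477, 'cx': 253.91874003269, 'cy': 190.8743707918074, 'rvec': array([ 2.17082888, -2.1215194 ,  0.15349263]), 'tvec': array([-0.02259232,  0.4843286 ,  1.00564802])}
```

View pics/scene0.png

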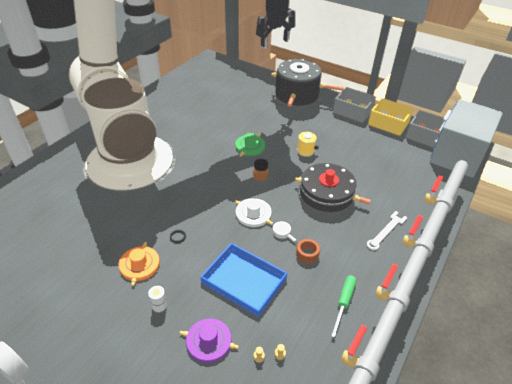

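View pics/top0.png

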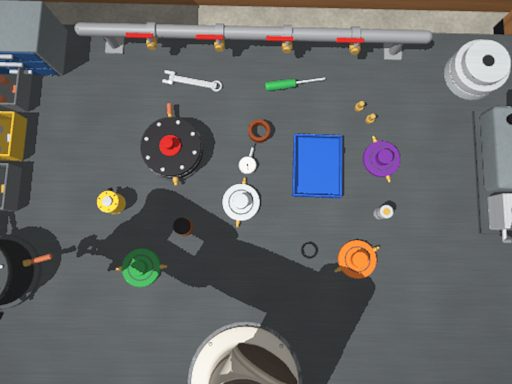

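The top view shows the vessel with its red cap at (171,145), the tray at (318,165) and the ring at (259,130). The load cell is at (111,202) and the dial gauge at (248,165). For the cooling plate, the candidates are bare aluminium (241,202), green (141,267), orange (357,259) and purple (381,158). The bare one fits. The plug candidate is at (384,212), and I'll confirm it with crops.

```bash
cat > h.py <<'E'
import numpy as np, cv2
from station import arm, eyes
CAL={n:eyes.get_calibration(n) for n in("scene","top")}
def KRt(n):
    c=CAL[n];K=np.array([[c['fx'],0,c['cx']],[0,c['fy'],c['cy']],[0,0,1.]])
    return K,cv2.Rodrigues(np.array(c['rvec']))[0],np.array(c['tvec'])
def ray(n,u,v):
    K,R,t=KRt(n);d=R.T@np.linalg.solve(K,[u,v,1.]);return -R.T@t,d/np.linalg.norm(d)
def plane(n,u,v,z):
    o,d=ray(n,u,v);return (o+d*(z-o[2])/d[2])
def proj(n,p):
    K,R,t=KRt(n);q=K@(R@np.array(p,float)+t);return q[:2]/q[2]
def save(name,im,box=None,s=1):
    if box: im=im[box[1]:box[3],box[0]:box[2]]
    im=cv2.resize(im,None,fx=s,fy=s,interpolation=cv2.INTER_CUBIC)
    cv2.imwrite(f"pics/{name}.png",im[:,:,::-1])
E
python3 - <<'E'
from h import *
t=cv2.imread('pics/top0.png')[:,:,::-1];s=cv2.imread('pics/scene0.png')[:,:,::-1]
save('t1',t,(90,90,290,240),4)
a=cv2.resize(t[190:235,340:430],None,fx=5,fy=5,interpolation=2);b=cv2.resize(s[270:330,110:200],None,fx=5,fy=5,interpolation=2)
save('plug',np.vstack([a,b]))
for n in CAL: print(n,ray(n,256,192)[0])
print(plane('top',241,202,.042),plane('top',171,145,.1),plane('top',384,212,.06))
E
```

```text
scene [ 0.91106635 -0.71296314  0.90710718]
top [ 0.33562194 -0.01423363  1.06469144]
[0.45353971 0.02160291 0.042     ] [0.58715878 0.19974753 0.1       ] [ 0.4341398  -0.34554895  0.06      ]
```

View pics/t1.png

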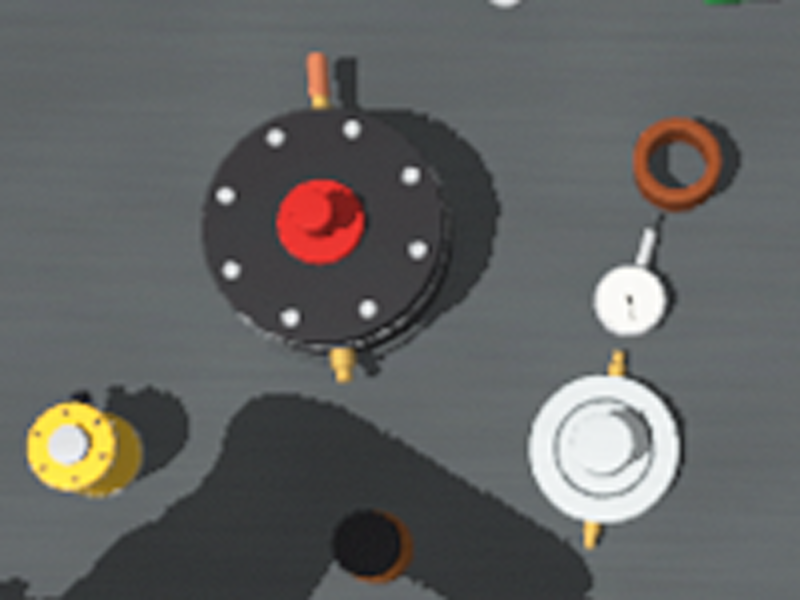

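View pics/plug.png

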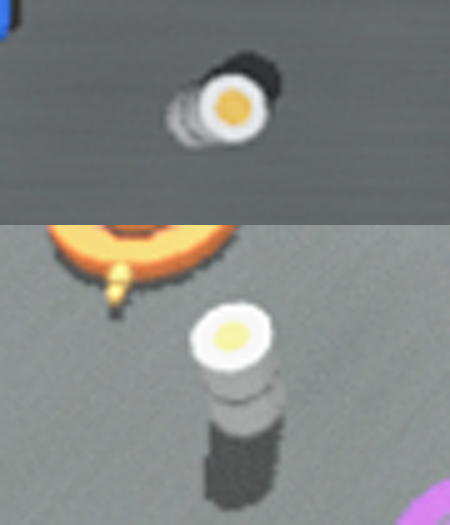

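The crop confirms the plug: it has a bright top, a brass spot, and a dark line round its middle. Next I measure all the parts.

```bash
cat >> h.py <<'E'
def blob(im,lo,hi,box,pick='big'):
    """hsv mask in box -> contours (full px), filled"""
    h=cv2.cvtColor(np.ascontiguousarray(im),cv2.COLOR_RGB2HSV)
    m=cv2.inRange(h,np.array(lo),np.array(hi));k=np.zeros_like(m);k[box[1]:box[3],box[0]:box[2]]=m[box[1]:box[3],box[0]:box[2]]
    c,_=cv2.findContours(k,cv2.RETR_EXTERNAL,cv2.CHAIN_APPROX_NONE)
    return sorted(c,key=cv2.contourArea,reverse=True),k
def cen(c):
    m=cv2.moments(c);return np.array([m['m10']/m['m00'],m['m01']/m['m00']])
def circ(n,c,z):
    P=np.array([plane(n,u,v,z)[:2] for u,v in c.reshape(-1,2)])
    A=np.c_[2*P,np.ones(len(P))];s=np.linalg.lstsq(A,(P**2).sum(1),rcond=None)[0]
    return s[:2],np.sqrt(s[2]+s[0]**2+s[1]**2)
E
python3 - <<'E'
from h import *
T=cv2.imread('pics/top0.png')[:,:,::-1];S=cv2.imread('pics/scene0.png')[:,:,::-1]
def show(tag,n,im,lo,hi,box,z):
    c,k=blob(im,lo,hi,box)
    c=c[0]; u=cen(c) if cv2.contourArea(c)>0 else c.reshape(-1,2).mean(0)
    print(tag,n,'px',u.round(1),'area',cv2.contourArea(c),'cen',plane(n,*u,z)[:2].round(4),'circ',[np.round(x,4) for x in circ(n,c,z)])
for n,im,b in(('top',T,(372,200,398,222)),('scene',S,(146,284,168,312))):
    show('spot',n,im,(10,60,120),(35,255,255),b,.06)
    show('plugtop',n,im,(0,0,225),(180,255,255),b,.06)
for n,im,b in(('top',T,(243,116,276,144)),('scene',S,(292,236,325,268))):
    show('ring',n,im,(0,120,60),(14,255,255),b,.03)
for n,im,b in(('top',T,(216,175,266,228)),('scene',S,(234,195,274,230))):
    show('plate',n,im,(0,0,170),(180,50,255),b,.014)
    show('bosstop',n,im,(0,0,235),(180,50,255),b,.042)
for n,im,b in(('top',T,(92,186,128,218)),('scene',S,(294,128,322,160))):
    show('cellbtn',n,im,(0,0,170),(180,70,255),b,.066)
    show('cellyel',n,im,(18,120,200),(35,255,255),b,.06)
for n,im,b in(('top',T,(150,125,195,170)),('scene',S,(312,160,350,200))):
    show('cap',n,im,(0,150,80),(8,255,255),b,.066)
    show('cap2',n,im,(172,150,80),(180,255,255),b,.066)
# bolts
for n,im,b in(('top',T,(135,110,208,185)),('scene',S,(298,160,360,210))):
    c,k=blob(im,(0,0,150),(180,60,255),b)
    num,l,st,ce=cv2.connectedComponentsWithStats(k)
    for i in range(1,num): print(n,ce[i].round(1),st[i,4],plane(n,*ce[i],.062)[:2].round(4))
for n,im,b in(('top',T,(285,125,350,205)),('scene',S,(195,240,292,320))):
    c,k=blob(im,(100,150,60),(125,255,255),b)
    r=cv2.approxPolyDP(cv2.convexHull(c[0]),4,True).reshape(-1,2);print(n,[plane(n,*p,.026)[:2].round(3).tolist() for p in r])
E
```

```text
spot top px [386.2 211.1] area 30.0 cen [ 0.4366 -0.3511] circ [array([ 0.4367, -0.3511]), np.float64(0.0081)]
plugtop top px [386.  211.2] area 92.0 cen [ 0.4362 -0.3508] circ [array([ 0.4362, -0.3508]), np.float64(0.0139)]
spot scene px [155.7 292. ] area 17.5 cen [ 0.438  -0.3529] circ [array([ 0.4379, -0.3529]), np.float64(0.0059)]
plugtop scene px [156. 292.] area 142.5 cen [ 0.4385 -0.3525] circ [array([ 0.4384, -0.3524]), np.float64(0.0165)]
ring top px [258.9 130.6] area 366.5 cen [ 0.651  -0.0212] circ [array([ 0.6511, -0.0211]), np.float64(0.0299)]
ring scene px [307.5 250.6] area 414.0 cen [ 0.6601 -0.0329] circ [array([ 0.6598, -0.0322]), np.float64(0.034)]
plate top px [240.4 201.8] area 1028.0 cen [0.4572 0.0241] circ [array([0.4576, 0.0241]), np.float64(0.0488)]
bosstop top px [240.5 201.9] area 943.5 cen [0.4538 0.0228] circ [array([0.4541, 0.0228]), np.float64(0.0454)]
plate scene px [253.1 211.5] area 764.0 cen [0.4613 0.0194] circ [array([0.4606, 0.0207]), np.float64(0.0522)]
bosstop scene px [253.1 211. ] area 667.0 cen [ 0.4743 -0.002 ] circ [array([ 0.4736, -0.0008]), np.float64(0.0471)]
cellbtn top px [106.4 200.7] area 60.5 cen [0.4461 0.3644] circ [array([0.4461, 0.3643]), np.float64(0.0113)]
cellyel top px [107.2 201.1] area 338.5 cen [0.4459 0.3646] circ [array([0.446 , 0.3646]), np.float64(0.0268)]
cellbtn scene px [307.3 135.4] area 30.0 cen [0.4485 0.3612] circ [array([0.4486, 0.3611]), np.float64(0.0134)]
cellyel scene px [305.9 148.6] area 120.0 cen [0.474  0.3042] circ [array([0.474 , 0.3061]), np.float64(0.0263)]
cap top px [169.7 145. ] area 334.5 cen [0.5959 0.2108] circ [array([0.596 , 0.2107]), np.float64(0.0273)]Traceback (most recent call last):
  File "<stdin>", line 20, in <module>
  File "<stdin>", line 5, in show
IndexError: list index out of range
```

Run:
```python
from h import *
T=cv2.imread('pics/top0.png')[:,:,::-1];S=cv2.imread('pics/scene0.png')[:,:,::-1]
for n,im,b in(('top',T,(135,110,208,185)),('scene',S,(298,160,360,210))):
    c,k=blob(im,(0,0,150),(180,70,255),b)
    num,l,st,ce=cv2.connectedComponentsWithStats(k)
    Q=[]
    for i in range(1,num):
        p=plane(n,*ce[i],.062)[:2]; print(n,ce[i].round(1),st[i,4],p.round(4))
        if st[i,4]>4: Q.append(ce[i])
    print(n,circ(n,np.array(Q),.062))
for n,im,b in(('top',T,(285,125,350,205)),('scene',S,(195,240,292,320))):
    c,k=blob(im,(100,150,60),(125,255,255),b)
    r=cv2.approxPolyDP(cv2.convexHull(c[0]),4,True).reshape(-1,2);print(n,[plane(n,*p,.026)[:2].round(3).tolist() for p in r])
# plate nipples, orientation; boss edges
for tag,n,im,b,z in(('plate','top',T,(225,170,262,235),.007),('plate','scene',S,(225,195,285,235),.007)):
    c,k=blob(im,(10,90,80),(30,255,255),b)
    for q in c[:3]: u=q.reshape(-1,2).mean(0);print(tag,n,u,plane(n,*u,z)[:2].round(4),cv2.contourArea(q))
# cell socket
c,k=blob(T,(0,0,0),(180,255,35),(92,180,130,205));
for q in c[:3]: u=q.reshape(-1,2).mean(0);print('sock',u,len(q),plane('top',*u,.026)[:2].round(4))
save('cell',T,(85,180,145,225),10)
save('pl',T,(215,165,270,235),8)
save('sc',S,(220,110,370,270),5) if 0 else save('sc',S,(225,110,365,220),5)
```

```text
top [177.5 121.5] 12 [0.6612 0.1944]
top [158.4 123.9] 11 [0.6534 0.2445]
top [192.3 133.5] 14 [0.6294 0.1539]
top [145.6 138.4] 13 [0.6133 0.2757]
top [194. 152.] 11 [0.5797 0.1472]
top [147.3 156.9] 13 [0.5637 0.2682]
top [181.4 166.6] 13 [0.5401 0.1782]
top [162.2 169.2] 11 [0.5321 0.2276]
top (array([0.59679158, 0.21128116]), np.float64(0.06615160296164639))
scene [306.3 164.4] 81 [0.5122 0.2342]
scene [349.8 170.8] 214 [0.6333 0.2805]
scene [354. 161.] 1 [0.6254 0.3303]
scene [326.8 164.9] 12 [0.5647 0.2669]
scene [311.6 168.4] 15 [0.534  0.2267]
scene [343.  169.7] 14 [0.6145 0.2738]
scene [301. 177.] 1 [0.526  0.1748]
scene [306.  178.5] 16 [0.5412 0.1772]
scene [351.2 180.4] 14 [0.6541 0.2436]
scene [301. 180.] 1 [0.5322 0.1633]
scene [298.2 183. ] 4 [0.5318 0.1475]
scene [313.3 190. ] 13 [0.5812 0.1454]
scene [346.3 191.3] 15 [0.6613 0.1931]
scene [330.4 195.4] 16 [0.6311 0.1527]
scene [298.9 205.9] 19 [0.5776 0.0668]
scene [356.6 201.8] 12 [0.7024 0.1697]
scene [324. 203.] 1 [0.6295 0.1153]
scene (array([0.60004625, 0.1846001 ]), np.float64(0.0844050653878951))
top [[0.645, -0.12], [0.642, -0.245], [0.475, -0.241], [0.477, -0.113]]
scene [[0.483, -0.121], [0.646, -0.123], [0.652, -0.257], [0.487, -0.253]]
plate top [243.86666667 180.66666667] [0.5162 0.0166] 14.5
plate top [237.26666667 223.33333333] [0.3998 0.0312] 12.5
plate scene [269.18181818 222.18181818] [0.5173 0.0152] 9.5
plate scene [237.11111111 201.55555556] [0.3973 0.0328] 5.5
sock [110.5 189. ] 2 [0.4823 0.371 ]
```

View pics/cell.png

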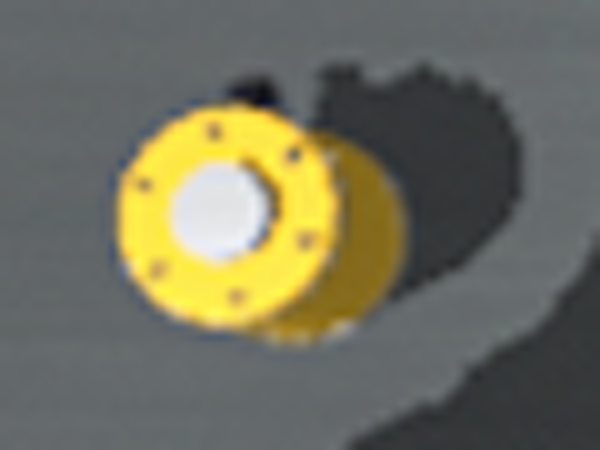

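View pics/pl.png

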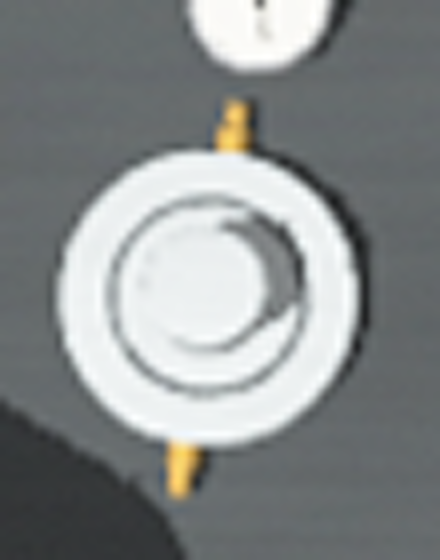

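View pics/sc.png

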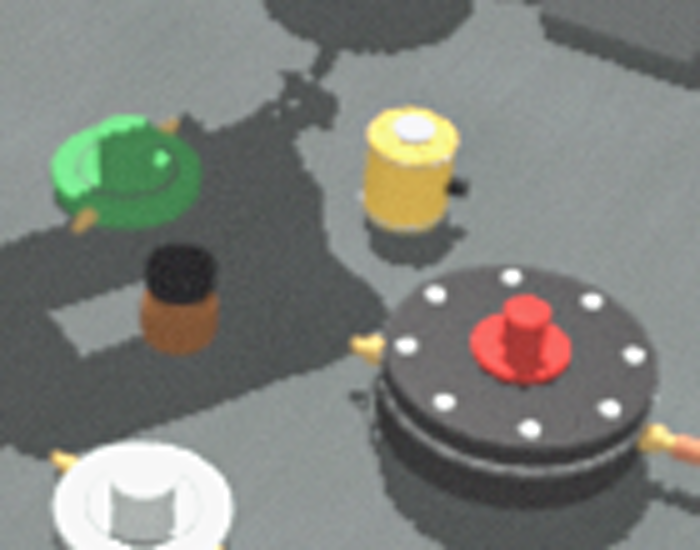

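```bash
cat > go.py <<'E'
import numpy as np,sys
from scipy.spatial.transform import Rotation as Ro
from station import arm
def show(x,y,z,jaw=None):
    s=arm.get_state();p=np.array(s['ee_pos']);R=Ro.from_euler('xyz',s['eef_rot'],degrees=True).as_matrix()
    a=np.degrees(np.arctan2(R[1,1],R[0,1]))
    d=R.T@(np.array([x,y,z])-p); t=0
    if jaw is not None: t=(jaw-a+90)%180-90   # world-ccw turn; tool x is down -> negative turn
    print('t %.2f p %s jawdir %.1f opening %.3f F %s q6 %.0f | shift %s turn %.3f'%(s['time_s'],p.round(4),a,s['opening'],np.round(s['contact_force'],1),s['qpos'][5],d.round(4),-np.radians(t)))
if __name__=='__main__':
    v=list(map(float,sys.argv[1:]));show(*v)
E
python3 go.py 0.597 0.2106 0.12 90
```

```text
t 0.10 p [0.2104 0.5349 0.2042] jawdir 68.5 opening 1.001 F [-0.2 -0.3 -0.3] q6 -8 | shift [ 0.0843 -0.1601  0.4785] turn -0.375
```

play_rows --moves '[0,-0.016,0.048,-0.1,0,-0.032,0.096,-0.2,0,-0.048,0.144,-0.3,0,-0.064,0.191,-0.375,0,-0.08,0.239,-0.375]' --claw 0.8

```text
time_s: 0.6
ee_pos: [0.4031, 0.3728, 0.2045]
eef_rot: [-146.3, 90.0, -146.1]
contact_force: [0.9, 1.7, -0.3]
opening: 0.804
```

```bash
python3 go.py 0.597 0.2106 0.12 90
```

```text
t 0.60 p [0.4031 0.3728 0.2045] jawdir 90.2 opening 0.804 F [ 0.9  1.7 -0.3] q6 -55 | shift [ 0.0845 -0.1629  0.1933] turn 0.003
```

play_rows --moves '[0.015,-0.032,0.038,0,0.03,-0.065,0.077,0,0.045,-0.098,0.116,0,0.07,-0.13,0.155,0,0.085,-0.163,0.193,0]'

```text
time_s: 1.1
ee_pos: [0.5837, 0.2204, 0.1236]
eef_rot: [-168.6, 89.9, -168.6]
contact_force: [0.0, 1.1, -0.5]
opening: 0.799
```

```bash
python3 go.py 0.597 0.2106 0.068 90
```

```text
t 1.10 p [0.5837 0.2204 0.1236] jawdir 90.0 opening 0.799 F [ 0.   1.1 -0.5] q6 -76 | shift [ 0.0556 -0.0098  0.0134] turn 0.000
```

play_rows --moves '[0,0.001,0.001,0,0.02,0.001,0.001,0,0.04,0.001,0.001,0,0.052,0.001,0.001,0,0.052,0.001,0.001,0]'

```text
time_s: 1.6
ee_pos: [0.5828, 0.223, 0.0714]
eef_rot: [-165.0, 89.8, -164.9]
contact_force: [-0.2, -0.6, 0.4]
opening: 0.797
```

```bash
python3 go.py 0.597 0.2106 0.068 90; python3 -c "
from h import *
save('a1',eyes.get_image('scene'),(255,60,405,210),4)"
```

```text
t 1.60 p [0.5828 0.223  0.0714] jawdir 90.0 opening 0.797 F [-0.2 -0.6  0.4] q6 -76 | shift [ 0.0034 -0.0124  0.0142] turn 0.000
```

View pics/a1.png

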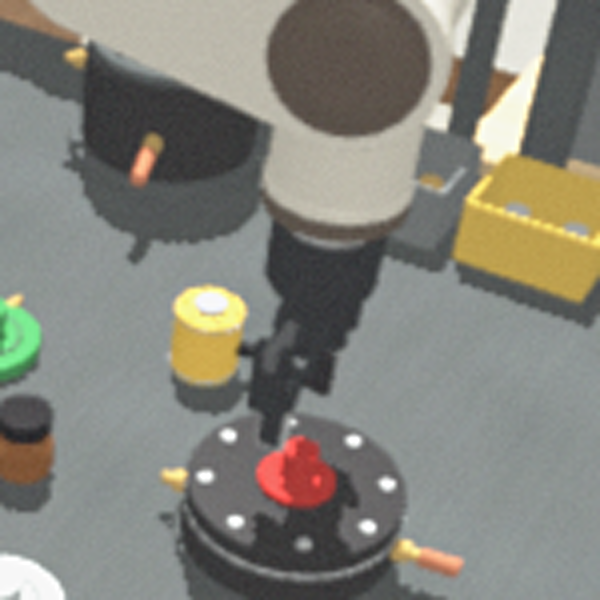

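The gripper stands over the vessel, about 18 mm short of the red knob at crop (300,455). I'm correcting for that now.

play_rows --moves '[0,-0.006,0.007,0,0,-0.0125,0.014,0,0.003,-0.0125,0.014,0,0.003,-0.0125,0.014,0]'

```text
time_s: 2.05
ee_pos: [0.598, 0.21, 0.0698]
eef_rot: [-162.0, 90.0, -162.1]
contact_force: [0.4, 0.1, -1.1]
opening: 0.801
```

```bash
python3 go.py 0.597 0.2106 0.068 90; python3 -c "
from h import *
save('a2',np.hstack([eyes.get_image('scene')[110:210,275:375],eyes.get_image('top')[95:195,120:220]]),None,4)"
```

```text
t 2.05 p [0.598  0.21   0.0698] jawdir 90.0 opening 0.801 F [ 0.4  0.1 -1.1] q6 -78 | shift [ 0.0018  0.0006 -0.001 ] turn -0.001
```

View pics/a2.png

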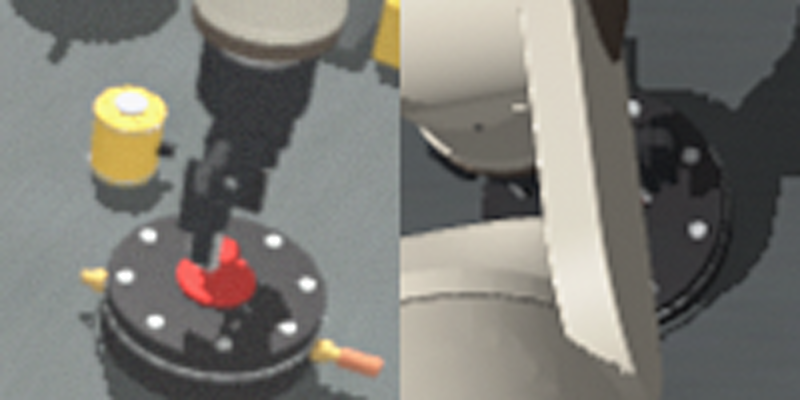

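The fingers now straddle the knob at left-crop (215,260). I close on it.

play_rows --moves '[0.002,0.0005,-0.001,0,0.002,0.0005,-0.001,0,0.002,0.0005,-0.001,0,0.002,0.0005,-0.001,0,0.002,0.0005,-0.001,0]' --claw 0

```text
time_s: 2.65
ee_pos: [0.5969, 0.211, 0.0681]
eef_rot: [-48.5, 90.0, -48.5]
contact_force: [-0.0, -1.4, 0.9]
opening: 0.002
```

```bash
python3 go.py 0.563 -0.184 0.19 90
```

```text
t 2.65 p [0.5969 0.211  0.0681] jawdir 90.0 opening 0.002 F [-0.  -1.4  0.9] q6 -78 | shift [-0.1219 -0.395  -0.034 ] turn 0.000
```

```bash
python3 -c "
from h import *
save('a3',eyes.get_image('scene')[120:210,285:375],None,6)"
```

```text
(no output)
```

View pics/a3.png

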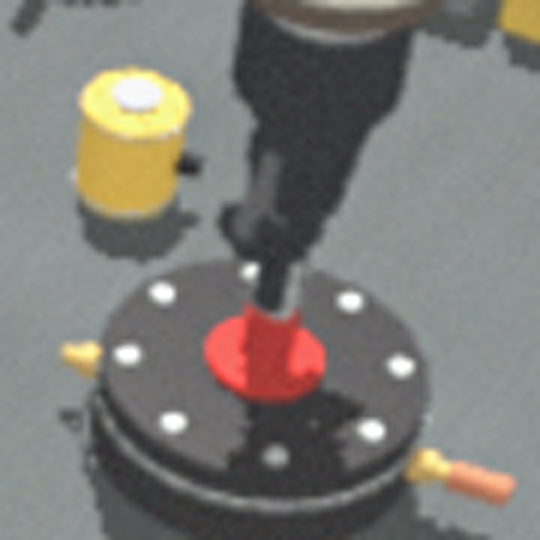

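```bash
python3 -c "
from h import *
for z in (.06,.068,.09,.1): print(z,proj('scene',(.597,.211,z)),proj('top',(.597,.211,z)))
s=arm.get_state();print(s)
save('a4',eyes.get_image('top'),(90,80,290,230),4)"
```

```text
0.06 [328.37585527 179.73713598] [170.08110062 145.19794187]
0.068 [328.7624865  177.67965728] [169.43509642 144.40427372]
0.09 [329.84352281 171.92686486] [167.60598083 142.15705799]
0.1 [330.3437272  169.26500049] [166.74804265 141.10301187]
{'time_s': 2.7, 'qpos': array([ 1.25001994e+01,  1.98550625e+01,  8.45601552e+01, -3.34282066e-03,
        7.55860779e+01, -7.75124084e+01]), 'dq': array([ 0.05291617,  0.03466081, -0.11211304,  0.0451041 , -0.07116646,
        0.02579339]), 'joint_torque': array([ 3.94147646e-02, -8.55366182e+01, -5.34139967e+01,  1.87453243e-04,
        1.72171014e-03,  2.23391812e-04]), 'ee_pos': array([0.59688242, 0.21097235, 0.06808013]), 'eef_rot': array([-99.32334615,  89.99651279, -99.30990623]), 'contact_force': array([0.14764602, 0.33809678, 0.93822042]), 'torque': array([-0.02598835,  0.03868157,  0.03585502]), 'opening': -0.0024240266276661813}
```

View pics/a4.png

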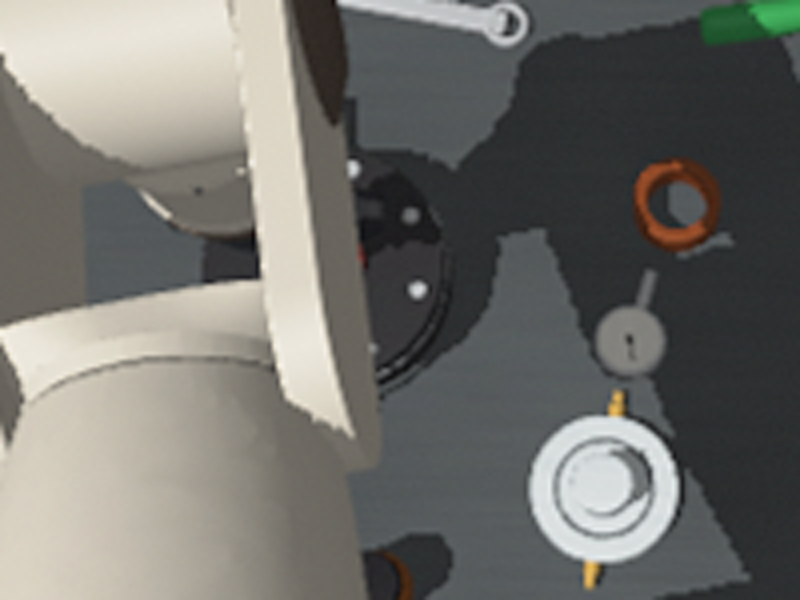

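```bash
python3 -c "
from h import *
for z in (.205,.218,.23): print(z,proj('scene',(.2104,.535,z)))
for dy in(-.05,.05):
  d=np.array([np.cos(np.radians(68.5)),np.sin(np.radians(68.5))])*dy; print(proj('scene',(.2104+d[0],.535+d[1],.218)))
S=cv2.imread('pics/scene0.png')[:,:,::-1]
save('a5',S,(240,0,320,60),10)"
```

```text
0.205 [273.83639705  54.64611381]
0.218 [274.03629592  51.07602969]
0.23 [274.22297132  47.74210955]
[262.36214933  54.81048033]
[285.38190529  47.44667504]
```

View pics/a5.png

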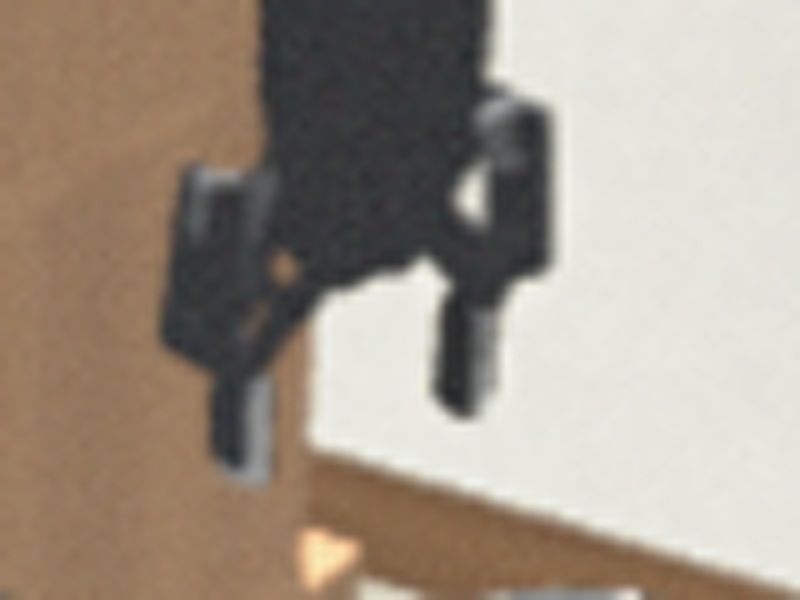

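The image disagrees with the reading: the shut fingertips sit at about z 0.09, on top of the knob, while the TCP reads 0.068. The start picture shows the same gap of about 22 mm. A light touch will check it.

play_rows --moves '[0.001,0,0,0,0.001,0,0,0,0.001,0,0,0]'

```text
time_s: 3.05
ee_pos: [0.5969, 0.2109, 0.067]
eef_rot: [-149.1, 90.0, -149.1]
contact_force: [1.0, -0.3, 0.0]
opening: -0.001
```

```bash
python3 go.py 0.597 0.2106 0.068 90
```

```text
t 3.05 p [0.5969 0.2109 0.067 ] jawdir 90.0 opening -0.001 F [ 1.  -0.3  0. ] q6 -78 | shift [-0.001  -0.0003  0.0001] turn 0.000
```

play_rows --moves '[0.001,0,0,0,0.002,0,0,0,0.002,0,0,0]'

```text
time_s: 3.35
ee_pos: [0.597, 0.211, 0.0655]
eef_rot: [1.0, 90.0, 1.0]
contact_force: [-1.9, -1.1, 5.0]
opening: -0.002
```

play_rows --moves '[0.001,0,0,0,0.002,0,0,0,0.002,0,0,0]'

```text
time_s: 3.65
ee_pos: [0.5971, 0.211, 0.0653]
eef_rot: [5.0, 89.9, 5.1]
contact_force: [-11.9, -3.7, 27.5]
opening: 0.002
```

Contact came at a reading of z 0.0655, on a knob top at 0.092. So the real tips are 26.5 mm above the reported TCP, and I'll apply that offset throughout.

play_rows --moves '[-0.02,0,0,0,-0.035,0,0,0,-0.035,0,0,0,-0.035,0,0,0,-0.035,0,0,0]' --claw 0.7

```text
time_s: 4.15
ee_pos: [0.5965, 0.2108, 0.0971]
eef_rot: [-163.9, 89.9, -163.9]
contact_force: [-0.3, 0.5, -1.0]
opening: 0.7
```

```bash
python3 go.py 0.597 0.2106 0.042 90;python3 -c "
from h import *
save('a6',eyes.get_image('scene')[120:210,285:375],None,6)"
```

```text
t 4.15 p [0.5965 0.2108 0.0971] jawdir 90.0 opening 0.700 F [-0.3  0.5 -1. ] q6 -78 | shift [ 0.0551 -0.0002  0.0005] turn 0.000
```

View pics/a6.png

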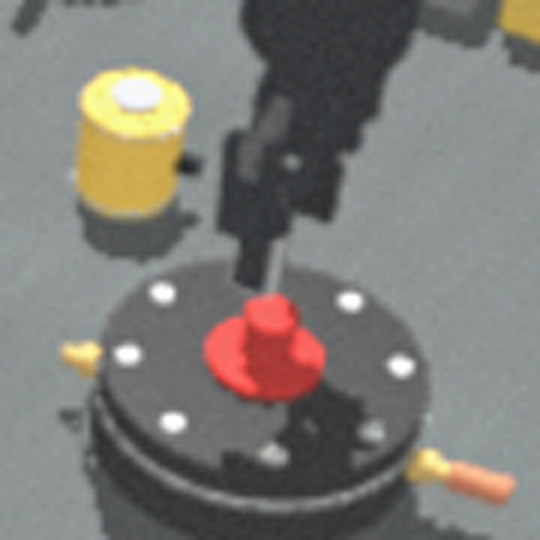

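play_rows --moves '[0.018,0,0.0005,0,0.036,0,0.0005,0,0.055,0,0.0005,0,0.055,0,0.0005,0,0.055,0,0.0005,0]'

```text
time_s: 4.7
ee_pos: [0.5972, 0.2109, 0.043]
eef_rot: [-162.7, 89.9, -162.7]
contact_force: [0.2, 0.6, 0.8]
opening: 0.698
```

play_rows --moves '[0,0,0,0,0,0,0,0,0,0,0,0,0,0,0,0]' --claw 0

```text
time_s: 5.1
ee_pos: [0.5978, 0.2111, 0.0442]
eef_rot: [11.6, 89.9, 11.6]
contact_force: [-1.8, -0.1, 6.9]
opening: 0.282
```

```bash
python3 go.py 0.563 -0.184 0.16 90
```

```text
t 5.10 p [0.5978 0.2111 0.0442] jawdir 90.0 opening 0.282 F [-1.8 -0.1  6.9] q6 -78 | shift [-0.116  -0.395  -0.0348] turn 0.000
```

Gripped: the opening of 0.28 is about 24 mm. Lifting and carrying to the tray.

play_rows --moves '[-0.02,0,0,0,-0.04,0,0,0,-0.065,-0.01,0,0,-0.085,-0.035,-0.003,0,-0.1,-0.075,-0.006,0]'

```text
time_s: 5.6
ee_pos: [0.5915, 0.1365, 0.1449]
eef_rot: [14.5, 89.9, 14.7]
contact_force: [1.3, -1.1, 0.1]
opening: 0.28
```

play_rows --moves '[0,-0.04,-0.003,0,0,-0.08,-0.007,0,0,-0.12,-0.011,0,0,-0.16,-0.015,0,0,-0.2,-0.018,0]'

```text
time_s: 6.1
ee_pos: [0.5731, -0.0656, 0.1437]
eef_rot: [-20.0, 90.0, -19.9]
contact_force: [-0.3, 0.8, -0.3]
opening: 0.28
```

```bash
python3 go.py 0.563 -0.184 0.13 90
```

```text
t 6.10 p [ 0.5731 -0.0656  0.1437] jawdir 90.0 opening 0.280 F [-0.3  0.8 -0.3] q6 -104 | shift [ 0.0137 -0.1184 -0.0101] turn 0.000
```

play_rows --moves '[0,-0.04,-0.003,0,0,-0.08,-0.007,0,0,-0.118,-0.01,0,0.04,-0.118,-0.01,0,0.08,-0.118,-0.01,0]'

```text
time_s: 6.6
ee_pos: [0.5639, -0.1837, 0.0633]
eef_rot: [-26.9, 89.8, -27.0]
contact_force: [0.7, 0.2, -1.2]
opening: 0.284
```

```bash
python3 go.py 0.563 -0.184 0.001 90;python3 -c "
from h import *
save('b1',eyes.get_image('scene')[190:340,170:320],None,4)"
```

```text
t 6.60 p [ 0.5639 -0.1837  0.0633] jawdir 89.9 opening 0.284 F [ 0.7  0.2 -1.2] q6 -115 | shift [ 0.0623 -0.0002 -0.001 ] turn -0.002
```

View pics/b1.png

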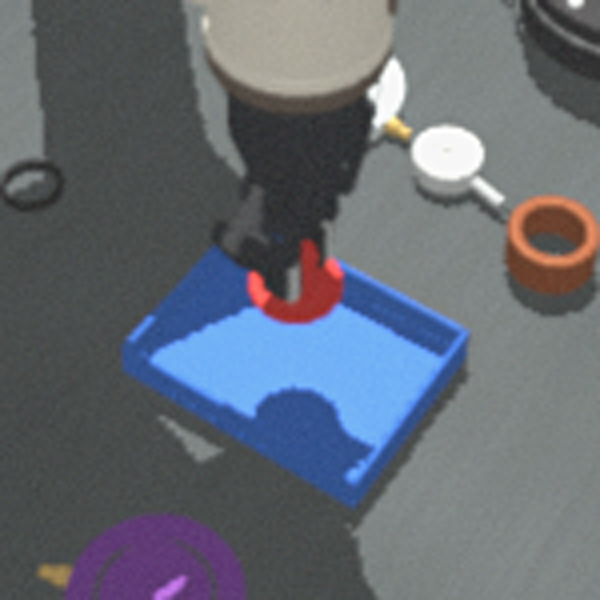

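The cap hangs over the tray at crop (295,290). Lowering it.

play_rows --moves '[0.02,0,-0.001,0,0.04,0,-0.001,0,0.056,0,-0.001,0,0.062,0,-0.001,0,0.062,0,-0.001,0]'

```text
time_s: 7.15
ee_pos: [0.5625, -0.182, 0.0015]
eef_rot: [167.3, 90.0, 167.3]
contact_force: [-0.1, -0.0, -0.3]
opening: 0.282
```

```bash
python3 go.py 0.563 -0.184 0.001 90
```

```text
t 7.15 p [ 0.5625 -0.182   0.0015] jawdir 90.0 opening 0.282 F [-0.1 -0.  -0.3] q6 -115 | shift [ 0.0005 -0.002   0.0005] turn 0.000
```

play_rows --moves '[0.0015,0,0,0,0.0015,0,0,0]'

```text
time_s: 7.35
ee_pos: [0.5629, -0.1822, 0.0005]
eef_rot: [-29.2, 89.9, -29.2]
contact_force: [0.0, 0.2, -0.5]
opening: 0.279
```

play_rows --moves '[0,0,0,0,0,0,0,0,0,0,0,0,-0.01,0,0,0,-0.03,0,0,0]' --claw 0.7

```text
time_s: 7.85
ee_pos: [0.5617, -0.1818, 0.0293]
eef_rot: [157.0, 89.9, 157.0]
contact_force: [0.3, -1.0, 0.6]
opening: 0.698
```

```bash
python3 go.py 0.4373 -0.3517 0.11 90
```

```text
t 7.85 p [ 0.5617 -0.1818  0.0293] jawdir 90.0 opening 0.698 F [ 0.3 -1.   0.6] q6 -115 | shift [-0.0806 -0.1698 -0.1246] turn 0.000
```

play_rows --moves '[-0.04,0,0,0,-0.08,-0.01,-0.005,0,-0.08,-0.045,-0.035,0,-0.08,-0.08,-0.06,0,-0.08,-0.11,-0.085,0]'

```text
time_s: 8.35
ee_pos: [0.4765, -0.2934, 0.1108]
eef_rot: [-50.9, 89.9, -50.9]
contact_force: [-0.3, -0.8, -0.6]
opening: 0.703
```

```bash
python3 go.py 0.4373 -0.3517 0.11 90
```

```text
t 8.35 p [ 0.4765 -0.2934  0.1108] jawdir 90.0 opening 0.703 F [-0.3 -0.8 -0.6] q6 -130 | shift [ 0.0008 -0.0583 -0.0393] turn 0.001
```

play_rows --moves '[0,-0.03,-0.02,0,0,-0.058,-0.039,0,0.01,-0.058,-0.039,0,0.03,-0.058,-0.039,0,0.03,-0.058,-0.039,0]'

```text
time_s: 8.85
ee_pos: [0.4377, -0.3492, 0.0779]
eef_rot: [133.1, 89.8, 133.1]
contact_force: [0.3, 0.1, -0.0]
opening: 0.697
```

```bash
python3 go.py 0.4373 -0.3517 0.006 90;python3 -c "
from h import *
a=eyes.get_image('scene')[220:340,100:220];b=eyes.get_image('top')[100:220,280:400]
save('b2',np.hstack([a,b]),None,3.3)"
```

```text
t 8.85 p [ 0.4377 -0.3492  0.0779] jawdir 90.0 opening 0.697 F [ 0.3  0.1 -0. ] q6 -136 | shift [ 0.0719 -0.0027 -0.0002] turn -0.000
```

View pics/b2.png

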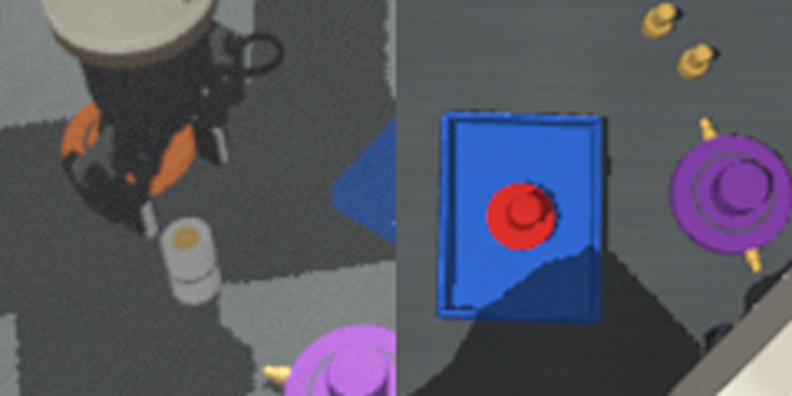

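The cap is standing in the tray at right-crop (520,212), and the open fingers are centred above the plug's brass spot at left-crop (186,237).

play_rows --moves '[0.02,-0.0025,0,0,0.04,-0.0025,0,0,0.06,-0.0025,0,0,0.072,-0.0025,0,0,0.072,-0.0025,0,0]'

```text
time_s: 9.45
ee_pos: [0.4384, -0.3521, 0.007]
eef_rot: [137.6, 89.9, 137.6]
contact_force: [0.1, -0.4, 0.7]
opening: 0.701
```

```bash
python3 go.py 0.4373 -0.3517 0.006 90;python3 -c "
from h import *
T=eyes.get_image('top');S=eyes.get_image('scene')
c,k=blob(T,(0,150,80),(8,255,255),(290,130,350,200));print('cap top',circ('top',c[0],.022))
save('b3',S[250:330,110:210],None,6)"
```

```text
t 9.45 p [ 0.4384 -0.3521  0.007 ] jawdir 90.0 opening 0.701 F [ 0.1 -0.4  0.7] q6 -137 | shift [ 0.001   0.0003 -0.0011] turn 0.001
cap top (array([ 0.5604119 , -0.18106298]), np.float64(0.024589409436383113))
```

View pics/b3.png

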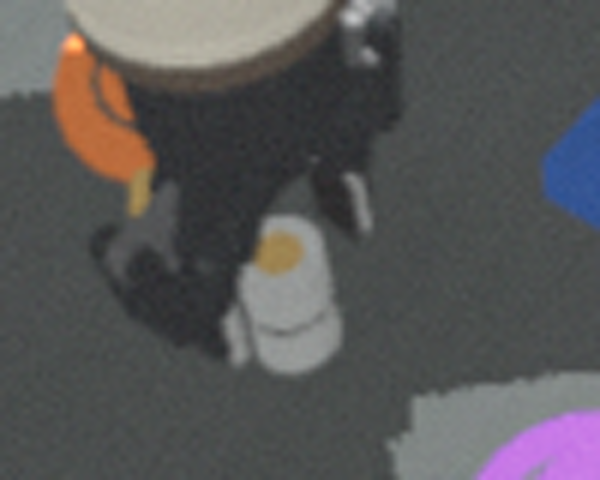

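play_rows --moves '[0,0,-0.001,0,0,0,-0.001,0,0,0,-0.001,0,0,0,-0.001,0,0,0,-0.001,0]' --claw 0

```text
time_s: 10.05
ee_pos: [0.4379, -0.3529, 0.0089]
eef_rot: [-45.9, 89.9, -45.9]
contact_force: [-0.2, 2.6, 8.8]
opening: 0.378
```

play_rows --moves '[-0.03,0,0,0,-0.06,0,0,0,-0.09,0,0,0,-0.12,0.02,0.005,0,-0.14,0.05,0.015,0]'

```text
time_s: 10.55
ee_pos: [0.4524, -0.3032, 0.1499]
eef_rot: [-52.5, 89.9, -52.6]
contact_force: [1.0, 0.5, -3.9]
opening: 0.375
```

```bash
python3 go.py 0.597 0.2106 0.145 90;python3 -c "
from h import *
save('b4',eyes.get_image('scene')[180:330,110:260],None,4)"
```

```text
t 10.55 p [ 0.4524 -0.3032  0.1499] jawdir 89.9 opening 0.375 F [ 1.   0.5 -3.9] q6 -132 | shift [0.0042 0.5141 0.1437] turn -0.002
```

View pics/b4.png

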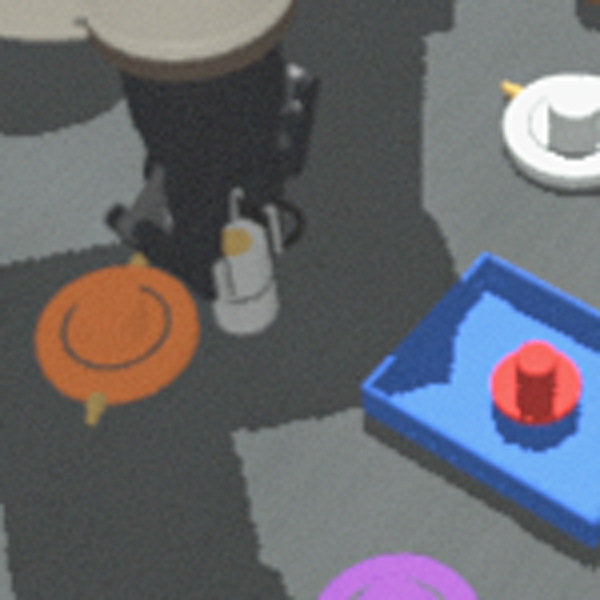

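play_rows --moves '[0,0.04,0.012,0,0,0.08,0.024,0,0,0.125,0.036,0,0,0.17,0.048,0,0,0.215,0.06,0]'

```text
time_s: 11.1
ee_pos: [0.5124, -0.0857, 0.1478]
eef_rot: [-35.4, 90.0, -35.4]
contact_force: [1.0, 0.1, -3.5]
opening: 0.376
```

play_rows --moves '[0,0.045,0.013,0,0,0.09,0.026,0,0,0.135,0.038,0,0,0.18,0.05,0,0,0.22,0.062,0]'

```text
time_s: 11.6
ee_pos: [0.5743, 0.1348, 0.1477]
eef_rot: [38.2, 90.0, 38.2]
contact_force: [0.8, -0.4, -3.9]
opening: 0.374
```

```bash
python3 go.py 0.597 0.2106 0.11 90
```

```text
t 11.60 p [0.5743 0.1348 0.1477] jawdir 90.0 opening 0.374 F [ 0.8 -0.4 -3.9] q6 -84 | shift [0.0377 0.0758 0.0227] turn 0.001
```

play_rows --moves '[0,0.038,0.011,0,0,0.07,0.021,0,0.02,0.076,0.023,0,0.036,0.076,0.023,0,0.036,0.076,0.023,0]'

```text
time_s: 12.1
ee_pos: [0.5961, 0.2085, 0.1092]
eef_rot: [-165.7, 89.8, -165.6]
contact_force: [-0.6, -0.4, -4.1]
opening: 0.375
```

```bash
python3 go.py 0.597 0.2106 0.075 90;python3 -c "
from h import *
S=eyes.get_image('scene')
s=arm.get_state();p=s['ee_pos'];b=np.array(p)-[0,0,.0089]
print('spot',proj('scene',b+[0,0,.06]),'foot',proj('scene',b),'L',proj('scene',b+[0,0,.03]),'bore c',proj('scene',(.5973,.2106,.06)))
save('c1',S[110:210,280:380],None,6)"
```

```text
t 12.10 p [0.5961 0.2085 0.1092] jawdir 90.0 opening 0.375 F [-0.6 -0.4 -4.1] q6 -78 | shift [0.0342 0.0021 0.001 ] turn 0.001
spot [333.06526808 152.56535786] foot [329.94844344 169.22652079] L [331.48010737 161.03892436] bore c [328.40933183 179.85220003]
```

View pics/c1.png

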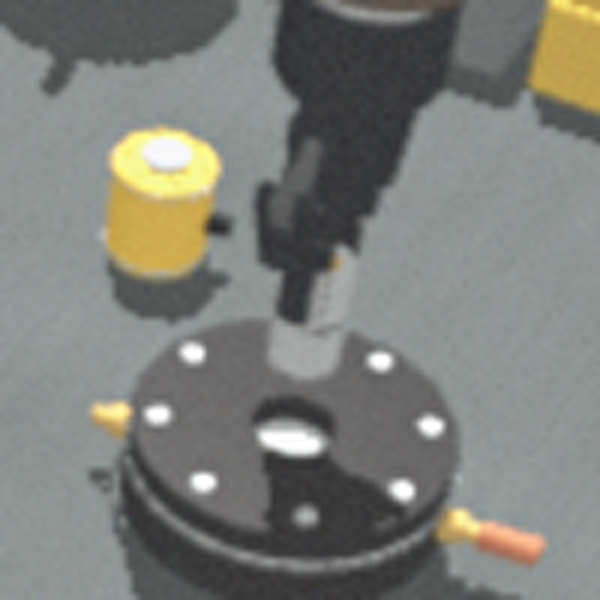

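The plug is held upright above the open bore, foot at crop (305,355) and bore at (294,427). Centring, then lowering.

play_rows --moves '[0.01,0.002,0.001,0,0.025,0.002,0.001,0,0.034,0.002,0.001,0,0.034,0.002,0.001,0,0.034,0.002,0.001,0]'

```text
time_s: 12.65
ee_pos: [0.5984, 0.2103, 0.0775]
eef_rot: [-158.0, 90.0, -158.0]
contact_force: [0.0, 0.8, -3.5]
opening: 0.376
```

```bash
python3 go.py 0.5973 0.2106 0.039 90;python3 -c "
from h import *
S=eyes.get_image('scene')
save('c2',S[130:210,290:370],None,8)"
```

```text
t 12.65 p [0.5984 0.2103 0.0775] jawdir 90.0 opening 0.376 F [ 0.   0.8 -3.5] q6 -78 | shift [ 0.0385  0.0003 -0.001 ] turn 0.000
```

View pics/c2.png

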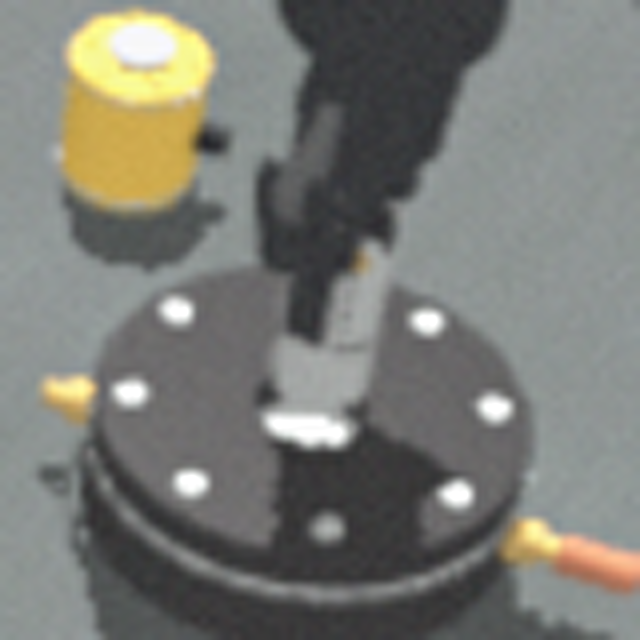

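```bash
python3 -c "
from h import *
p=np.array([.597,.21,.06]);a=proj('scene',p)
J=np.c_[(proj('scene',p+[.01,0,0])-a),(proj('scene',p+[0,.01,0])-a)]/10
print(J);print(np.linalg.solve(J,[-.6,1.5]))
S=eyes.get_image('scene');g=cv2.cvtColor(S,cv2.COLOR_RGB2GRAY)
for r in range(176,190): print(r,g[r,316:342])
print(proj('scene',(.5973,.2106,.06)))
"
```

```text
[[ 0.31262442  0.14945778]
 [ 0.12930829 -0.19024453]]
[ 1.39642461 -6.93544627]
176 [109 107 107 107 106 107 105 113 135 158 161 167 165 165 169 167 167 168
 164 156 127 105 104 105 104 104]
177 [108 109 109 113 111 107  99  90 126 162 164 161 165 166 166 166 172 166
 168 154 122 104 104 104 103 107]
178 [108 111 109 104 109 103  81  69  98 140 166 167 168 164 166 165 167 171
 167 152 120 105 107 104 102 107]
179 [108 108 108 110 108  97  64  57  76 119 164 166 163 166 164 164 165 162
 153 121 108 105 107 108 103 103]
180 [107 111 110 106 112  96  78  90 120 151 164 163 164 161 166 169 155 133
 113  86  99 106 109 106 108 104]
181 [110 109 107 108 105 106 122 156 179 185 185 185 183 181 174 158 147  96
  73  72  99 108 106 106 104 105]
182 [109 110 110 109 107 107 129 214 255 253 251 251 251 251 245 192 173 139
  97  74 102 106 109 109 107 104]
183 [112 110 106 110 105 108 115 182 250 255 252 250 250 250 251 252 249 178
 129  73  75  86 106 107 106 109]
184 [110 112 112 111 109 109 106 115 159 206 233 253 254 253 254 255 255 181
  98  55  60  67  88 108 109 103]
185 [110 110 108 108 106 112 109  98  71  86 127 175 202 204 209 205 184 111
  63  56  57  60  62  73  77  86]
186 [110 110 107 114 108 111 111 103  90  58  57  72  77  83  79  77  75  60
  52  56  61  56  55  58  57  68]
187 [110 110 110 110 110 110 104 109  95  61  54  54  54  54  56  58  56  52
  57  57  57  59  60  56  57  59]
188 [113 110 109 111 114 111 112 107  98  64  55  57  55  54  59  58  57  61
  63  59  54  60  59  60  55  60]
189 [119 107 112 112 112 111 109 108  96  61  57  56  59  56  56  56  59  56
  58  60  58  58  56  58  55  59]
[328.40933183 179.85220003]
```

play_rows --moves '[0.005,-0.001,0,0,0.01,-0.001,0,0,0.014,-0.001,0,0,0.018,-0.001,0,0]'

```text
time_s: 13.15
ee_pos: [0.5983, 0.2094, 0.059]
eef_rot: [-159.1, 90.0, -159.1]
contact_force: [-0.4, -0.8, -4.3]
opening: 0.375
```

```bash
python3 go.py 0.5973 0.2106 0.039 90
```

```text
t 13.15 p [0.5983 0.2094 0.059 ] jawdir 90.0 opening 0.375 F [-0.4 -0.8 -4.3] q6 -78 | shift [ 0.02    0.0012 -0.001 ] turn 0.000
```

In the bore by 10 mm with no contact force. Going on down to home.

play_rows --moves '[0.006,0,0,0,0.012,0,0,0,0.017,0,0,0,0.019,0,0,0,0.019,0,0,0]'

```text
time_s: 13.65
ee_pos: [0.5982, 0.2094, 0.0401]
eef_rot: [-160.7, 90.0, -160.7]
contact_force: [-0.1, -1.0, -3.4]
opening: 0.375
```

```bash
python3 go.py 0.5973 0.2106 0.039 90
```

```text
t 13.65 p [0.5982 0.2094 0.0401] jawdir 90.0 opening 0.375 F [-0.1 -1.  -3.4] q6 -78 | shift [ 0.0011  0.0012 -0.0009] turn 0.000
```

play_rows --moves '[0.001,0,0,0,0.0015,0,0,0,0.002,0,0,0]'

```text
time_s: 13.95
ee_pos: [0.5986, 0.2095, 0.0389]
eef_rot: [3.9, 90.0, 3.9]
contact_force: [-1.0, -0.7, 2.8]
opening: 0.378
```

The plug bottomed at the expected 0.0389. Releasing and heading to the ring.

play_rows --moves '[0,0,0,0,0,0,0,0,-0.01,0,0,0,-0.04,0,0,0,-0.07,0,0,0]' --claw 0.9

```text
time_s: 14.45
ee_pos: [0.5982, 0.2094, 0.1099]
eef_rot: [-155.9, 90.0, -155.9]
contact_force: [0.5, 0.1, -0.4]
opening: 0.901
```

play_rows --moves '[0,-0.045,0.01,0,0,-0.09,0.02,0,0,-0.135,0.03,0,0,-0.18,0.042,0,0,-0.22,0.052,0]'

```text
time_s: 14.95
ee_pos: [0.6509, -0.0128, 0.1097]
eef_rot: [-18.3, 89.9, -18.4]
contact_force: [0.2, 1.2, 0.6]
opening: 0.903
```

```bash
python3 go.py 0.6518 -0.0219 0.03 90; python3 -c "
from h import *
S=eyes.get_image('scene')
save('c3',S[120:290,260:400],None,4)
for z in (.09,):
  c,k=blob(S,(10,60,100),(35,255,255),(320,150,345,185));print([ (cen(q),plane('scene',*cen(q),.09)) for q in c[:2] if cv2.contourArea(q)>0])
T=eyes.get_image('top');c,k=blob(T,(0,120,60),(14,255,255),(243,116,276,144));print(circ('top',c[0],.03),len(c[0]))
"
```

```text
t 14.95 p [ 0.6509 -0.0128  0.1097] jawdir 90.0 opening 0.903 F [0.2 1.2 0.6] q6 -98 | shift [ 0.0797 -0.0091  0.0008] turn -0.000
[]
(array([ 0.6689893 , -0.02372332]), np.float64(0.014649494187591374)) 31
```

View pics/c3.png

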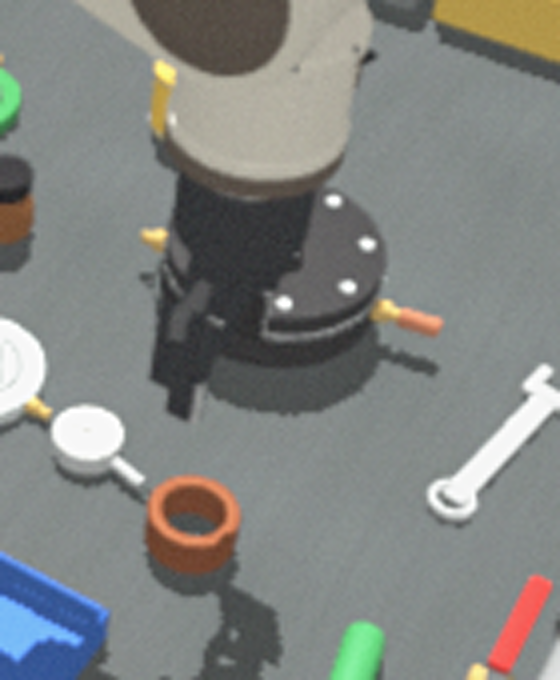

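play_rows --moves '[0.02,-0.009,0.001,0,0.045,-0.009,0.001,0,0.07,-0.009,0.001,0,0.075,-0.009,0.001,0,0.075,-0.009,0.001,0]'

```text
time_s: 15.55
ee_pos: [0.6513, -0.0192, 0.0338]
eef_rot: [174.9, 90.0, 174.9]
contact_force: [0.2, 0.4, 1.6]
opening: 0.897
```

```bash
python3 go.py 0.6518 -0.0219 -0.02 90; python3 -c "
from h import *
S=eyes.get_image('scene')
save('c4',S[200:280,260:340],None,8)
"
```

```text
t 15.55 p [ 0.6513 -0.0192  0.0338] jawdir 90.0 opening 0.897 F [0.2 0.4 1.6] q6 -98 | shift [ 0.0538 -0.0027  0.0006] turn 0.000
```

View pics/c4.png

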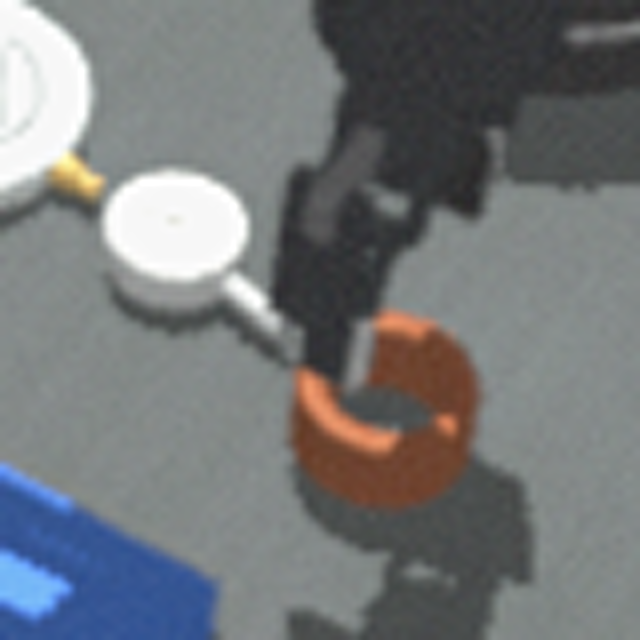

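play_rows --moves '[0,-0.0025,0.0005,0,0.015,-0.0025,0.0005,0,0.035,-0.0025,0.0005,0,0.05,-0.0025,0.0005,0,0.05,-0.0025,0.0005,0]'

```text
time_s: 16.1
ee_pos: [0.6506, -0.0219, -0.0189]
eef_rot: [172.7, 89.8, 172.7]
contact_force: [0.2, 0.3, 0.3]
opening: 0.901
```

```bash
python3 go.py 0.6518 -0.0219 -0.02 90; python3 -c "
from h import *
S=eyes.get_image('scene')
save('c5',S[200:280,260:340],None,8)
"
```

```text
t 16.10 p [ 0.6506 -0.0219 -0.0189] jawdir 90.0 opening 0.901 F [0.2 0.3 0.3] q6 -99 | shift [0.0011 0.     0.0012] turn 0.000
```

View pics/c5.png

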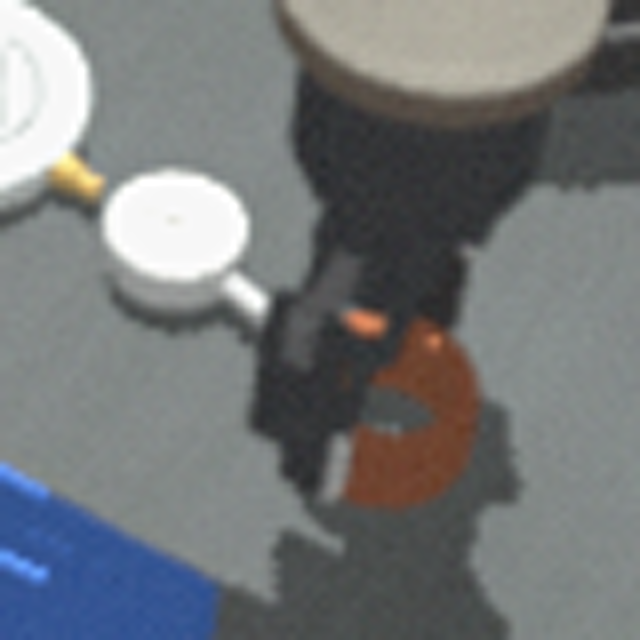

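The near finger is alongside the ring at crop (320,470), clear of the gauge stem. Closing.

play_rows --moves '[0,0,0.001,0,0,0,0.001,0,0,0,0.001,0,0,0,0.001,0]' --claw 0

```text
time_s: 16.55
ee_pos: [0.6539, -0.0222, -0.0149]
eef_rot: [-11.1, 89.9, -11.1]
contact_force: [-0.2, 0.3, 6.4]
opening: 0.666
```

```bash
python3 go.py 0.598 0.2094 0.12 90
```

```text
t 16.55 p [ 0.6539 -0.0222 -0.0149] jawdir 90.0 opening 0.666 F [-0.2  0.3  6.4] q6 -99 | shift [-0.1351  0.2316 -0.0555] turn 0.000
```

play_rows --moves '[-0.03,0,0,0,-0.07,0,0,0,-0.11,0,0,0,-0.135,0.02,-0.005,0,-0.145,0.055,-0.014,0]'

```text
time_s: 17.05
ee_pos: [0.6403, 0.0319, 0.1325]
eef_rot: [-9.3, 89.7, -9.4]
contact_force: [0.2, 1.8, -1.6]
opening: 0.665
```

play_rows --moves '[0,0.045,-0.011,0,0,0.09,-0.022,0,0,0.135,-0.033,0,0,0.176,-0.041,0,0,0.176,-0.041,0]'

```text
time_s: 17.55
ee_pos: [0.5967, 0.2136, 0.1294]
eef_rot: [57.6, 89.9, 57.9]
contact_force: [1.4, 0.1, -0.6]
opening: 0.667
```

```bash
python3 go.py 0.598 0.2094 0.11 90; python3 -c "
from h import *
S=eyes.get_image('scene')
save('c6',S[100:210,275:385],None,6)
"
```

```text
t 17.55 p [0.5967 0.2136 0.1294] jawdir 90.3 opening 0.667 F [ 1.4  0.1 -0.6] q6 -78 | shift [ 0.0194 -0.0042  0.0013] turn 0.004
```

View pics/c6.png

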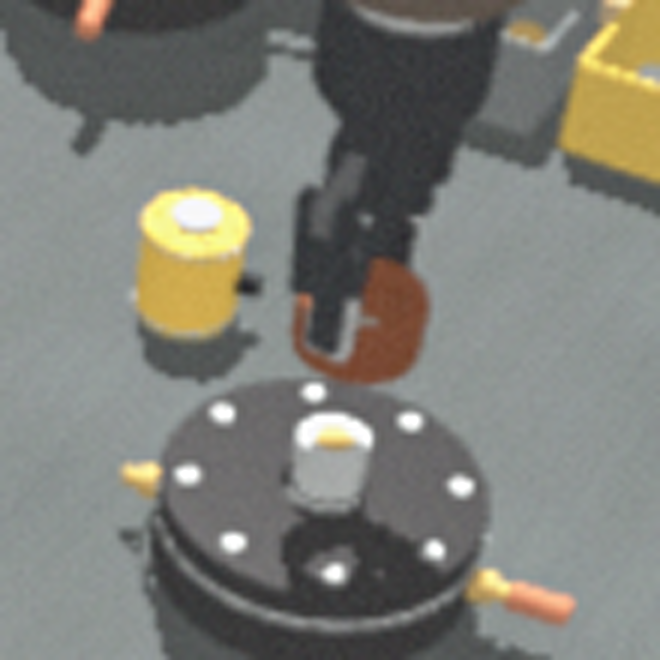

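```bash
python3 -c "
from h import *
S=eyes.get_image('scene')
c,k=blob(S,(0,120,40),(14,255,255),(315,138,355,170))
q=c[0].reshape(-1,2);print('ring ext',q.min(0),q.max(0),cv2.contourArea(c[0]))
# reproject expected ring outline
p=np.array(arm.get_state()['ee_pos'])+[0,0,.0149];print(p)
th=np.linspace(0,2*np.pi,90)
E=np.array([proj('scene',p+[.03*np.cos(a),.03*np.sin(a),h]) for a in th for h in(0,.03)]);print('exp',E.min(0),E.max(0))
E=np.array([proj('scene',p+[.03*np.cos(a),.03*np.sin(a),0]) for a in th]);print('exp bottom rim',E.min(0),E.max(0))
c,k=blob(S,(0,0,200),(180,255,255),(318,160,345,185))
q=np.vstack([x for x in c if cv2.contourArea(x)>3]).reshape(-1,2);
m=cv2.morphologyEx(k,cv2.MORPH_CLOSE,np.ones((3,3)));c,_=cv2.findContours(m,0,1)
for x in c:
  if cv2.contourArea(x)>20: 
    x=cv2.convexHull(x);print('plugtop',cen(x),cv2.contourArea(x),plane('scene',*cen(x),.09),circ('scene',x,.09))
c,k=blob(S,(12,60,100),(35,255,255),(318,160,345,185));print([(x.reshape(-1,2).mean(0),plane('scene',*x.reshape(-1,2).mean(0),.09)) for x in c])
"
```

```text
ring ext [326 144] [345 163] 148.0
[0.5977591  0.20980168 0.14403643]
exp [321.80354172 142.20840878] [345.40781633 164.48294391]
exp bottom rim [321.80354172 150.76550115] [343.5948868  164.48294391]
plugtop [329.45637584 170.0917226 ] 74.5 [0.59257151 0.21769204 0.09      ] (array([0.59138365, 0.22131643]), np.float64(0.022574706557727475))
[(array([330.27272727, 173.09090909]), array([0.6002243 , 0.20708139, 0.09      ]))]
```

play_rows --moves '[0.01,-0.001,0.001,0,0.025,-0.001,0.001,0,0.04,-0.001,0.001,0,0.046,-0.001,0.001,0,0.046,-0.001,0.001,0]'

```text
time_s: 18.15
ee_pos: [0.5983, 0.2074, 0.0809]
eef_rot: [-166.3, 89.9, -166.3]
contact_force: [0.2, -0.0, -0.5]
opening: 0.662
```

```bash
python3 go.py 0.5985 0.2088 0.0451 90; python3 -c "
from h import *
S=eyes.get_image('scene')
save('c7',S[130:210,290:370],None,8)
p=np.array(arm.get_state()['ee_pos'])+[0,0,.0149];print(p)
th=np.linspace(0,2*np.pi,90)
E=np.array([proj('scene',p+[.03*np.cos(a),.03*np.sin(a),0]) for a in th]);print('exp bottom rim',E.min(0),E.max(0))
"
```

```text
t 18.15 p [0.5983 0.2074 0.0809] jawdir 90.0 opening 0.662 F [ 0.2 -0.  -0.5] q6 -78 | shift [0.0358 0.0014 0.0003] turn -0.000
[0.59874463 0.20759437 0.09683831]
exp bottom rim [319.62453135 164.18503276] [340.85895339 178.02249444]
```

View pics/c7.png

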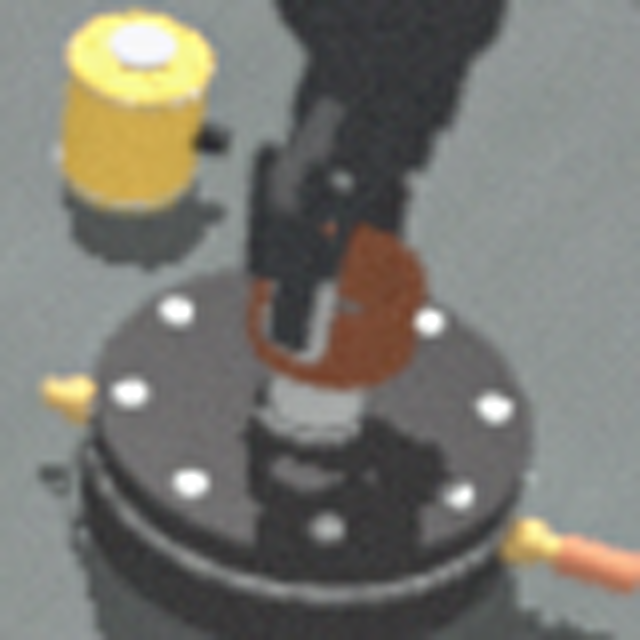

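play_rows --moves '[0.003,0.001,-0.0005,0,0.006,0.001,-0.0005,0,0.009,0.001,-0.0005,0,0.012,0.001,-0.0005,0,0.012,0.001,-0.0005,0]'

```text
time_s: 18.7
ee_pos: [0.5982, 0.2089, 0.0701]
eef_rot: [-158.7, 90.0, -158.7]
contact_force: [0.3, 0.3, -0.6]
opening: 0.666
```

```bash
python3 go.py 0.5985 0.2088 0.0451 90; python3 -c "
from h import *
S=eyes.get_image('scene')
save('c8',S[130:210,290:370],None,8)
"
```

```text
t 18.70 p [0.5982 0.2089 0.0701] jawdir 90.0 opening 0.666 F [ 0.3  0.3 -0.6] q6 -78 | shift [ 0.025  -0.0001  0.0003] turn 0.000
```

View pics/c8.png

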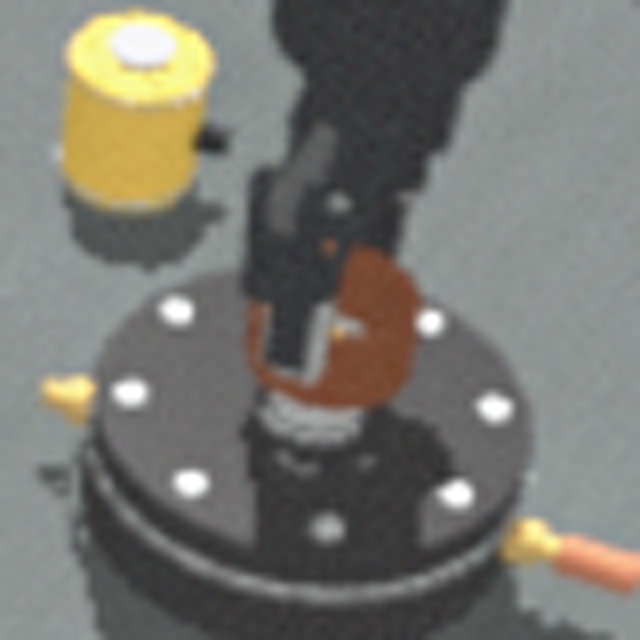

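No force and the ring is already over the plug top. Going on down.

play_rows --moves '[0.006,0,0,0,0.012,0,0,0,0.018,0,0,0,0.0235,0,0,0,0.0235,0,0,0]'

```text
time_s: 19.25
ee_pos: [0.5979, 0.2088, 0.0459]
eef_rot: [-164.6, 89.9, -164.6]
contact_force: [0.5, -1.3, -0.2]
opening: 0.668
```

play_rows --moves '[0.001,0,0,0,0.002,0,0,0,0.0025,0,0,0]'

```text
time_s: 19.55
ee_pos: [0.5986, 0.209, 0.0451]
eef_rot: [4.8, 90.0, 4.8]
contact_force: [-3.8, -1.7, 8.0]
opening: 0.666
```

```bash
python3 go.py 0.5985 0.2088 0.0451 90
```

```text
t 19.55 p [0.5986 0.209  0.0451] jawdir 90.0 opening 0.666 F [-3.8 -1.7  8. ] q6 -78 | shift [-0.     -0.0002 -0.0001] turn 0.000
```

The ring is seated at 0.0451 as predicted. Releasing and moving to the plate.

play_rows --moves '[-0.0015,0,0,0,-0.0015,0,0,0,-0.01,0,0,0,-0.035,0,0,0,-0.07,0,0,0]' --claw 0.95

```text
time_s: 20.05
ee_pos: [0.5976, 0.2088, 0.1144]
eef_rot: [-165.4, 89.8, -165.4]
contact_force: [0.7, -0.3, 0.9]
opening: 0.952
```

play_rows --moves '[0,-0.035,-0.03,0,0,-0.07,-0.055,0,0,-0.105,-0.083,0,0,-0.14,-0.11,0,0,-0.175,-0.137,0]' --claw 0.8

```text
time_s: 20.55
ee_pos: [0.4603, 0.0329, 0.1152]
eef_rot: [-19.0, 89.9, -18.9]
contact_force: [0.5, -0.3, 0.7]
opening: 0.8
```

```bash
python3 go.py 0.4577 0.0239 0.04 90; python3 -c "
from h import *
S=eyes.get_image('scene');T=eyes.get_image('top')
save('d1',np.hstack([S[130:210,290:370],T[95:175,120:200]]),None,5)
"
```

```text
t 20.55 p [0.4603 0.0329 0.1152] jawdir 90.0 opening 0.800 F [ 0.5 -0.3  0.7] q6 -96 | shift [ 0.0752 -0.0089 -0.0027] turn 0.001
```

View pics/d1.png

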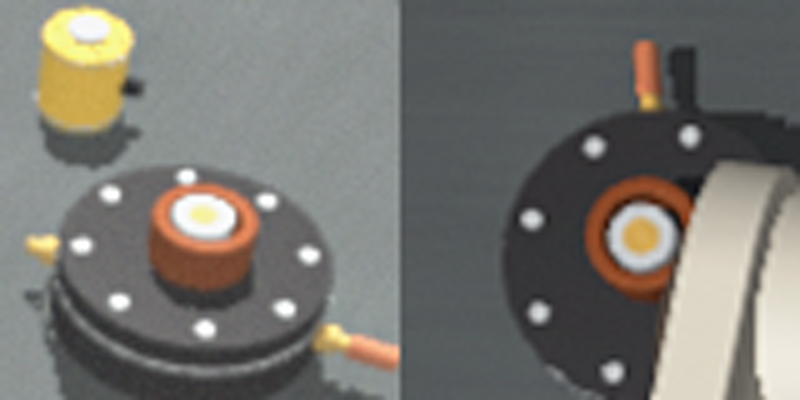

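The ring lies flat round the plug with tops level, scene crop (203,215) and top crop (642,237). Now measuring the stack centre and descending on the plate.

```bash
python3 -c "
from h import *
S=eyes.get_image('scene');T=eyes.get_image('top')
c,k=blob(T,(12,80,120),(30,255,255),(240-115,135,255-80,150)); 
for x in c[:3]: print('spot top',len(x),x.reshape(-1,2).mean(0),plane('top',*x.reshape(-1,2).mean(0),.09))
c,k=blob(S,(15,40,150),(35,255,255),(322,165,340,182))
for x in c[:3]: print('spot scene',len(x),x.reshape(-1,2).mean(0),plane('scene',*x.reshape(-1,2).mean(0),.09))
c,k=blob(S,(0,120,60),(14,255,255),(315,160,350,195));
q=cv2.convexHull(c[0]).reshape(-1,2);q=q[q[:,1]<174];print('ring scene',circ('scene',q,.09))
"
```

```text
spot top 17 [167.82352941 141.76470588] [0.59803988 0.21050202 0.09      ]
spot scene 10 [330.  172.4] [0.59827001 0.20937563 0.09      ]
ring scene (array([0.60172598, 0.20798596]), np.float64(0.028837690513263226))
```

play_rows --moves '[0,-0.004,-0.002,0,0.02,-0.009,-0.003,0,0.045,-0.009,-0.003,0,0.07,-0.009,-0.003,0,0.07,-0.009,-0.003,0]'

```text
time_s: 21.25
ee_pos: [0.4571, 0.0257, 0.0419]
eef_rot: [174.1, 89.7, 174.2]
contact_force: [-0.0, 0.4, 0.6]
opening: 0.801
```

```bash
python3 go.py 0.4577 0.0239 -0.012 90; python3 -c "
from h import *
S=eyes.get_image('scene')
save('d2',S[160:240,215:295],None,8)
"
```

```text
t 21.25 p [0.4571 0.0257 0.0419] jawdir 90.1 opening 0.801 F [-0.   0.4  0.6] q6 -97 | shift [ 0.0539 -0.0018  0.0009] turn 0.001
```

View pics/d2.png

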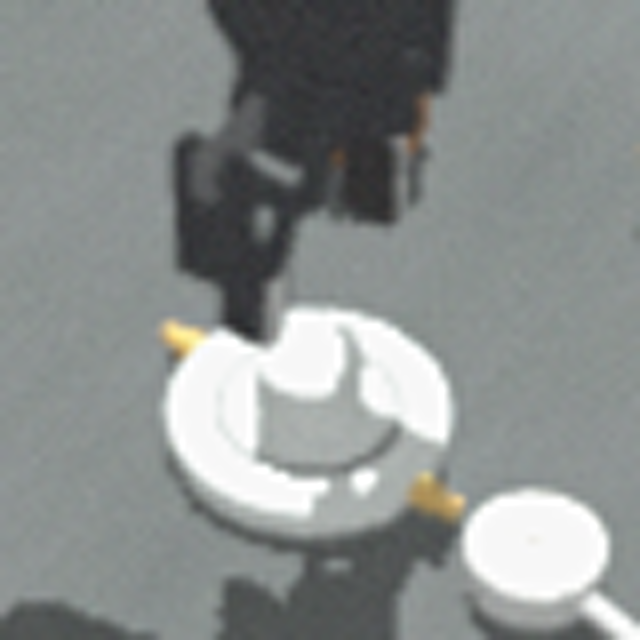

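play_rows --moves '[0.005,-0.0018,0.001,0,0.02,-0.0018,0.001,0,0.04,-0.0018,0.001,0,0.05,-0.0018,0.001,0,0.05,-0.0018,0.001,0]'

```text
time_s: 21.8
ee_pos: [0.4592, 0.0232, -0.0058]
eef_rot: [178.5, 89.9, 178.6]
contact_force: [-0.1, 1.2, 0.3]
opening: 0.801
```

```bash
python3 go.py 0.4577 0.0239 -0.009 90; python3 -c "
from h import *
S=eyes.get_image('scene')
save('d3',S[160:240,215:295],None,8)
"
```

```text
t 21.80 p [ 0.4592  0.0232 -0.0058] jawdir 90.0 opening 0.801 F [-0.1  1.2  0.3] q6 -97 | shift [ 0.0032  0.0007 -0.0015] turn 0.000
```

View pics/d3.png

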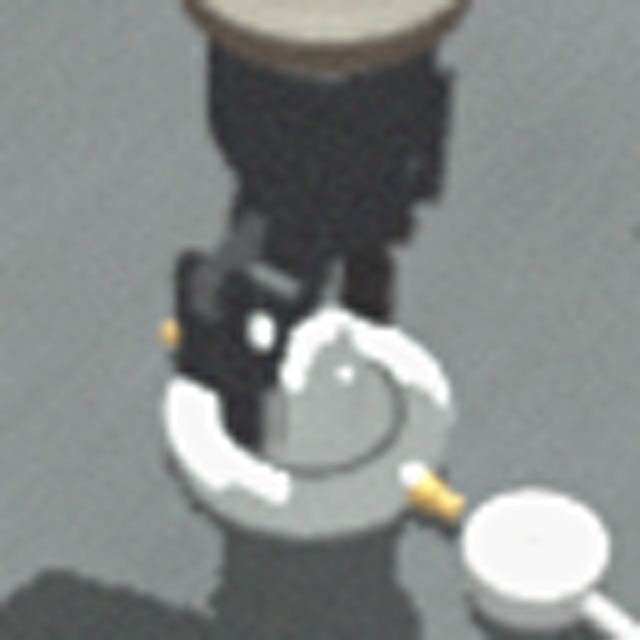

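The fingers are round the boss, near tip at crop (245,450). Closing, then lifting.

play_rows --moves '[0.002,0.0005,-0.0015,0,0.002,0.0005,-0.0015,0,0.002,0.0005,-0.0015,0,0.002,0.0005,-0.0015,0,0.002,0.0005,-0.0015,0]' --claw 0

```text
time_s: 22.35
ee_pos: [0.4583, 0.0236, -0.0065]
eef_rot: [-13.2, 89.9, -13.1]
contact_force: [-3.8, 0.1, 8.6]
opening: 0.449
```

```bash
python3 go.py 0.598 0.21 0.13 90
```

```text
t 22.35 p [ 0.4583  0.0236 -0.0065] jawdir 90.0 opening 0.449 F [-3.8  0.1  8.6] q6 -97 | shift [-0.1364  0.1863  0.1399] turn 0.000
```

play_rows --moves '[-0.02,0,0,0,-0.05,0,0,0,-0.09,0,0,0,-0.125,0,0,0,-0.14,0.015,0.01,0]'

```text
time_s: 22.85
ee_pos: [0.4685, 0.0378, 0.1364]
eef_rot: [-12.4, 89.8, -12.5]
contact_force: [1.6, -0.5, -4.5]
opening: 0.447
```

play_rows --moves '[0,0.034,0.026,0,0,0.068,0.052,0,0,0.102,0.078,0,0,0.138,0.104,0,0,0.17,0.128,0]'

```text
time_s: 23.35
ee_pos: [0.5966, 0.2105, 0.1326]
eef_rot: [-163.6, 90.0, -163.6]
contact_force: [0.6, -0.5, -3.7]
opening: 0.439
```

```bash
python3 go.py 0.598 0.21 0.11 90
```

```text
t 23.35 p [0.5966 0.2105 0.1326] jawdir 90.0 opening 0.439 F [ 0.6 -0.5 -3.7] q6 -78 | shift [ 0.0226 -0.0005  0.0014] turn 0.001
```

play_rows --moves '[0.01,-0.0005,0.0013,0,0.025,-0.0005,0.0013,0,0.036,-0.0005,0.0013,0,0.038,-0.0005,0.0013,0,0.038,-0.0005,0.0013,0]'

```text
time_s: 23.85
ee_pos: [0.5968, 0.2074, 0.0944]
eef_rot: [-158.4, 90.0, -158.4]
contact_force: [0.0, -0.4, -3.4]
opening: 0.447
```

```bash
python3 go.py 0.598 0.21 0.0835 90; python3 -c "
from h import *
S=eyes.get_image('scene');T=eyes.get_image('top')
save('e1',np.hstack([S[120:210,285:375],T[95:185,120:210]]),None,4.4)
p=np.array(arm.get_state()['ee_pos'])+[0,0,.0065]
th=np.linspace(0,2*np.pi,90)
E=np.array([proj('scene',p+[.05*np.cos(a),.05*np.sin(a),0]) for a in th]);print('exp bottom rim',E.min(0),E.max(0))
E=np.array([proj('scene',p+[.05*np.cos(a),.05*np.sin(a),0.014]) for a in th]);print('exp top rim',E.min(0),E.max(0))
for s in(1,-1):
  a=np.radians(-7.2);print(proj('scene',p+[s*.06*np.cos(a),s*.06*np.sin(a),.007]))
c,k=blob(S,(12,90,80),(30,255,255),(305,145,360,185))
for x in c[:4]: print(len(x),x.reshape(-1,2).mean(0))
"
```

```text
t 23.85 p [0.5968 0.2074 0.0944] jawdir 90.0 opening 0.447 F [ 0.  -0.4 -3.4] q6 -78 | shift [0.0109 0.0026 0.0012] turn -0.001
exp bottom rim [312.37056771 158.24694793] [347.85073504 181.28678043]
exp top rim [312.93808591 154.48090686] [348.70470428 177.48406376]
[348.78449941 176.85637339]
[312.81658208 158.63696743]
33 [309.03030303 149.12121212]
12 [348.5  176.75]
10 [312.6 158.4]
```

View pics/e1.png

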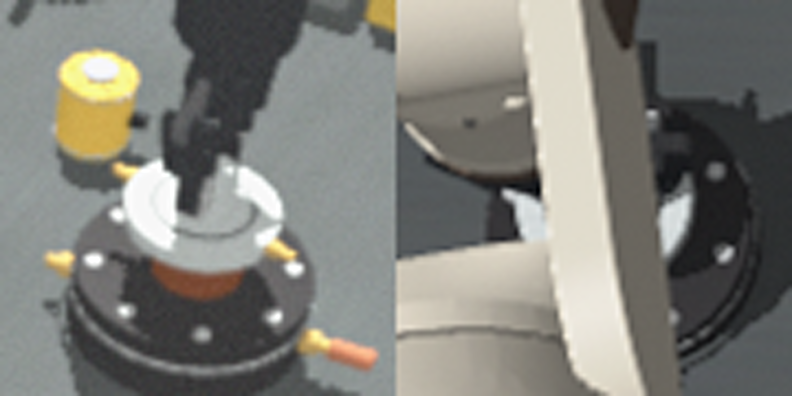

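The held plate's nipples are within 0.3 px of prediction, and it hovers level over the ring. Centring and lowering.

play_rows --moves '[0,0.002,0.002,0,0.003,0.002,0.002,0,0.006,0.002,0.002,0,0.008,0.002,0.002,0,0.008,0.002,0.002,0]'

```text
time_s: 24.45
ee_pos: [0.599, 0.2101, 0.086]
eef_rot: [-160.5, 90.0, -160.5]
contact_force: [0.6, -0.2, -4.2]
opening: 0.444
```

```bash
python3 go.py 0.5988 0.2095 0.0835 90
```

```text
t 24.45 p [0.599  0.2101 0.086 ] jawdir 90.0 opening 0.444 F [ 0.6 -0.2 -4.2] q6 -78 | shift [ 0.0025 -0.0006 -0.0002] turn 0.000
```

play_rows --moves '[0.001,-0.0005,0,0,0.0025,-0.0005,0,0,0.0035,-0.0005,0,0,0.004,-0.0005,0,0]'

```text
time_s: 24.85
ee_pos: [0.5993, 0.2096, 0.0836]
eef_rot: [0.6, 90.0, 0.6]
contact_force: [-5.9, -1.4, 11.8]
opening: 0.448
```

```bash
python3 go.py 0.5988 0.2095 0.0835 90
```

```text
t 24.85 p [0.5993 0.2096 0.0836] jawdir 90.0 opening 0.448 F [-5.9 -1.4 11.8] q6 -78 | shift [ 0.0001 -0.0001 -0.0005] turn 0.000
```

play_rows --moves '[-0.001,0,0,0,-0.001,0,0,0,-0.01,0,0,0,-0.04,0,0,0,-0.075,0,0,0]' --claw 1.0

```text
time_s: 25.35
ee_pos: [0.5987, 0.2095, 0.1581]
eef_rot: [-165.3, 89.9, -165.3]
contact_force: [0.1, 0.3, 0.6]
opening: 0.997
```

play_rows --moves '[0,0.035,-0.035,-0.06,0,0.07,-0.07,-0.12,0,0.105,-0.105,-0.175,0,0.14,-0.138,-0.175,0,0.153,-0.151,-0.175]'

```text
time_s: 25.85
ee_pos: [0.4455, 0.3652, 0.1586]
eef_rot: [61.9, 89.9, 72.1]
contact_force: [0.3, -0.7, 0.9]
opening: 1.001
```

```bash
python3 go.py 0.4473 0.3628 0.07 100; python3 -c "
from h import *
S=eyes.get_image('scene');T=eyes.get_image('top')
save('f1',np.hstack([S[100:210,275:385],T[85:195,90:200]]),None,3.6)
"
```

```text
t 25.85 p [0.4455 0.3652 0.1586] jawdir 100.2 opening 1.001 F [ 0.3 -0.7  0.9] q6 -69 | shift [ 0.0886 -0.0028  0.0013] turn 0.003
```

View pics/f1.png

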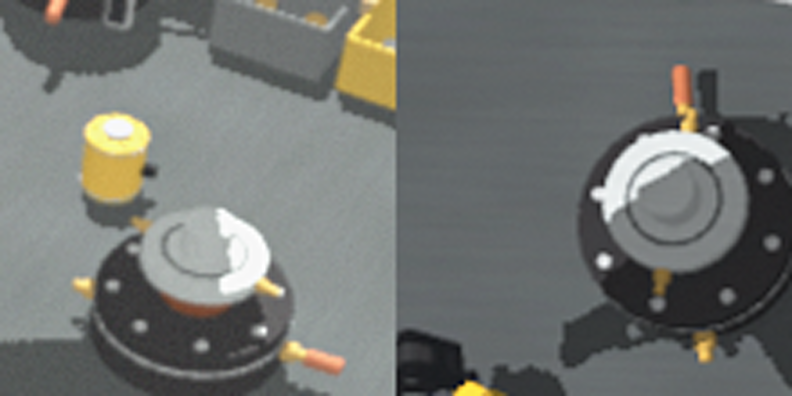

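The plate sits level on the stack: scene crop (205,250), top crop (675,197). Measuring its centre.

```bash
python3 -c "
from h import *
S=eyes.get_image('scene');T=eyes.get_image('top')
for n,im,b,z in(('top',T,(145,105,190,175),.097),('scene',S,(305,150,360,190),.097)):
    c,k=blob(im,(12,90,70),(30,255,255),b)
    for x in c[:5]: u=x.reshape(-1,2).mean(0);print(n,len(x),u.round(1),plane(n,*u,z)[:2].round(4))
c,k=blob(T,(0,0,95),(180,60,255),(145,118,192,165));h=cv2.convexHull(c[0]);print('disc',cv2.contourArea(c[0]),circ('top',h,.104))
"
```

```text
top 23 [170.5 116.9] [0.6616 0.2056]
top 17 [163.2 162.8] [0.5416 0.2176]
scene 22 [308.6 151.9] [0.5073 0.2505]
scene 12 [348.4 179.6] [0.6569 0.2026]
scene 10 [313.5 161.6] [0.5402 0.218 ]
disc 1215.0 (array([0.60108769, 0.20999238]), np.float64(0.05234829997176759))
```

play_rows --moves '[0.02,-0.003,0.0015,0,0.045,-0.003,0.0015,0,0.07,-0.003,0.0015,0,0.08,-0.003,0.0015,0,0.08,-0.003,0.0015,0]'

```text
time_s: 26.55
ee_pos: [0.4504, 0.3589, 0.0766]
eef_rot: [-154.0, 89.9, -144.0]
contact_force: [0.2, -0.1, -0.5]
opening: 1.001
```

```bash
python3 go.py 0.4473 0.3628 -0.004 100; python3 -c "
from h import *
S=eyes.get_image('scene')
save('f2',S[90:170,270:350],None,8)
"
```

```text
t 26.55 p [0.4504 0.3589 0.0766] jawdir 100.0 opening 1.001 F [ 0.2 -0.1 -0.5] q6 -69 | shift [ 0.0806  0.0044 -0.0022] turn -0.001
```

View pics/f2.png

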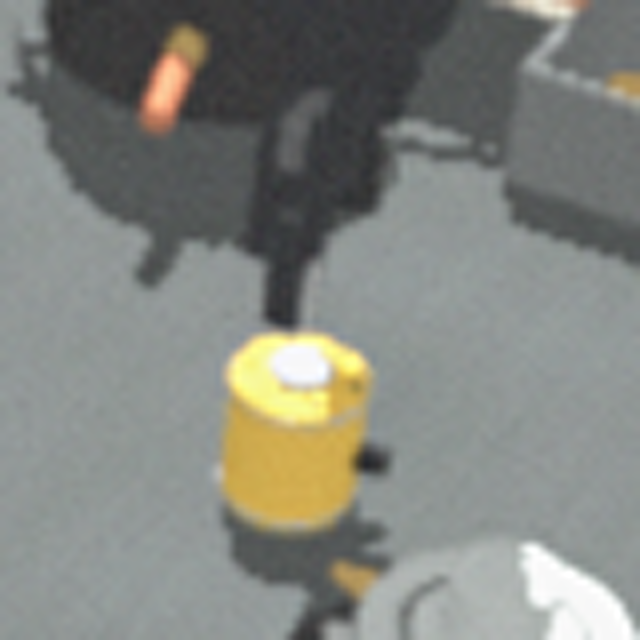

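play_rows --moves '[0,0.004,-0.002,0,0,0.004,-0.002,0,0.02,0.004,-0.002,0,0.03,0.004,-0.002,0,0.03,0.004,-0.002,0]'

```text
time_s: 27.1
ee_pos: [0.4469, 0.3632, 0.0466]
eef_rot: [-157.5, 89.9, -147.4]
contact_force: [0.3, -0.4, 0.5]
opening: 1.0
```

```bash
python3 go.py 0.4473 0.3628 -0.004 100; python3 -c "
from h import *
S=eyes.get_image('scene')
save('f3',S[90:170,270:350],None,8)
"
```

```text
t 27.10 p [0.4469 0.3632 0.0466] jawdir 100.0 opening 1.000 F [ 0.3 -0.4  0.5] q6 -69 | shift [ 0.0506 -0.0004  0.0004] turn 0.001
```

View pics/f3.png

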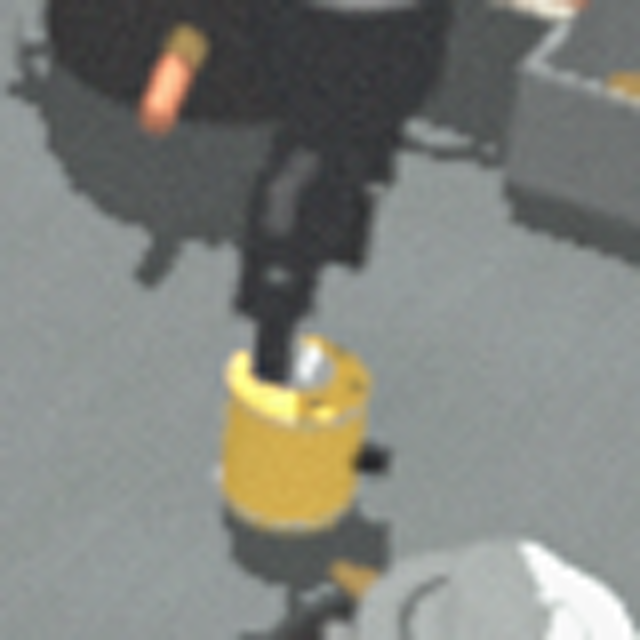

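play_rows --moves '[0.01,0,0,0,0.02,0,0,0,0.035,0,0,0,0.05,0,0,0,0.05,0,0,0]'

```text
time_s: 27.65
ee_pos: [0.4462, 0.3627, -0.0053]
eef_rot: [-157.8, 89.8, -147.8]
contact_force: [0.2, -0.8, 0.3]
opening: 1.001
```

```bash
python3 go.py 0.4473 0.3628 -0.004 100; python3 -c "
from h import *
S=eyes.get_image('scene')
save('f4',S[90:170,270:350],None,8)
"
```

```text
t 27.65 p [ 0.4462  0.3627 -0.0053] jawdir 100.0 opening 1.001 F [ 0.2 -0.8  0.3] q6 -69 | shift [-0.0013 -0.0001  0.0011] turn 0.001
```

View pics/f4.png

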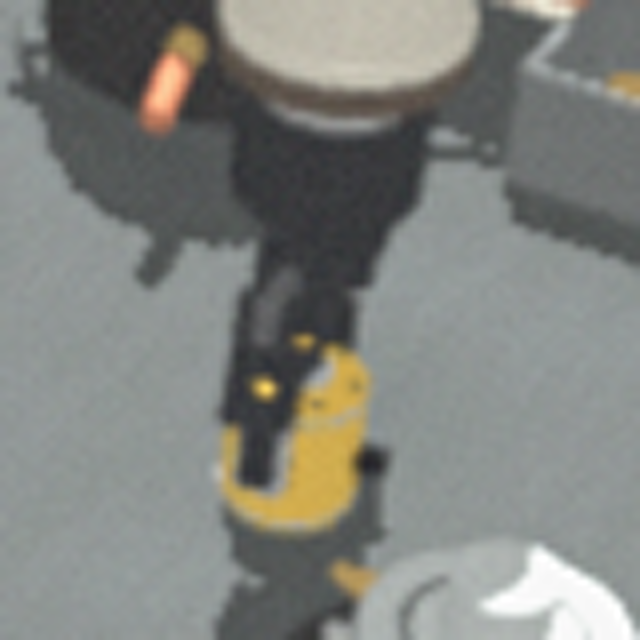

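The fingers straddle the can, near one at crop (260,460), clear of the socket at (370,460). Closing.

play_rows --moves '[0,0,0.001,0,0,0,0.001,0,0,0,0.001,0,0,0,0.001,0]' --claw 0

```text
time_s: 28.1
ee_pos: [0.449, 0.364, -0.0015]
eef_rot: [20.9, 89.9, 30.9]
contact_force: [-0.9, -0.0, 6.3]
opening: 0.641
```

```bash
python3 go.py 0.599 0.21 0.18 90; python3 -c "
from h import *
p=np.array(arm.get_state()['ee_pos']);print(proj('scene',[p[0],p[1],.066]),proj('scene',[p[0],p[1],0]))"
```

```text
t 28.10 p [ 0.449   0.364  -0.0015] jawdir 100.0 opening 0.641 F [-0.9 -0.   6.3] q6 -69 | shift [-0.1814 -0.1777  0.1212] turn 0.175
[307.82567992 134.99405791] [305.7112614  151.10094635]
```

play_rows --moves '[-0.02,0,0,0,-0.05,0,0,0,-0.095,0,0,0,-0.14,0,0,0,-0.17,0,0,0]'

```text
time_s: 28.6
ee_pos: [0.4488, 0.3639, 0.171]
eef_rot: [20.2, 89.8, 30.2]
contact_force: [0.5, 0.1, -5.3]
opening: 0.639
```

play_rows --moves '[-0.01,-0.03,0.02,0,-0.01,-0.065,0.045,0,-0.01,-0.1,0.068,0,-0.01,-0.135,0.092,0,-0.01,-0.16,0.109,0]'

```text
time_s: 29.1
ee_pos: [0.585, 0.223, 0.1774]
eef_rot: [-107.1, 90.0, -97.1]
contact_force: [0.6, -0.1, -5.4]
opening: 0.635
```

```bash
python3 go.py 0.599 0.21 0.145 100
```

```text
t 29.10 p [0.585  0.223  0.1774] jawdir 100.0 opening 0.635 F [ 0.6 -0.1 -5.4] q6 -86 | shift [ 0.0324 -0.0152  0.0115] turn -0.000
```

play_rows --moves '[0,-0.008,0.006,0,0.01,-0.015,0.0115,0,0.025,-0.015,0.0115,0,0.032,-0.015,0.0115,0,0.032,-0.015,0.0115,0]'

```text
time_s: 29.6
ee_pos: [0.5962, 0.2131, 0.1436]
eef_rot: [-179.0, 89.8, -168.9]
contact_force: [0.6, -0.4, -4.1]
opening: 0.643
```

```bash
python3 go.py 0.599 0.21 0.1305 100; python3 -c "
from h import *
S=eyes.get_image('scene');T=eyes.get_image('top')
save('g1',S[100:200,280:380],None,6)
p=np.array(arm.get_state()['ee_pos'])+[0,0,.0015];print(p)
th=np.linspace(0,2*np.pi,90)
E=np.array([proj('scene',p+[.028*np.cos(a),.028*np.sin(a),0]) for a in th]);print('exp bottom rim',E.min(0),E.max(0))
c,k=blob(S,(18,100,60),(35,255,255),(312,110,360,170));q=max(c,key=len).reshape(-1,2);print('yellow',q.min(0),q.max(0),len(q))
c=[.5985,.2103,.132];E=np.array([proj('scene',c+np.array([.02*np.cos(a),.02*np.sin(a),0])) for a in th]);print('boss exp',E.min(0),E.max(0))
"
```

```text
t 29.60 p [0.5962 0.2131 0.1436] jawdir 100.1 opening 0.643 F [ 0.6 -0.4 -4.1] q6 -87 | shift [ 0.0131 -0.0035  0.0022] turn 0.002
[0.59716773 0.21306308 0.14709985]
exp bottom rim [323.00169454 149.67783655] [343.34041498 162.42819077]
yellow [323 134] [345 160] 116
boss exp [325.16005994 156.3421634 ] [339.58495295 165.50111827]
```

View pics/g1.png

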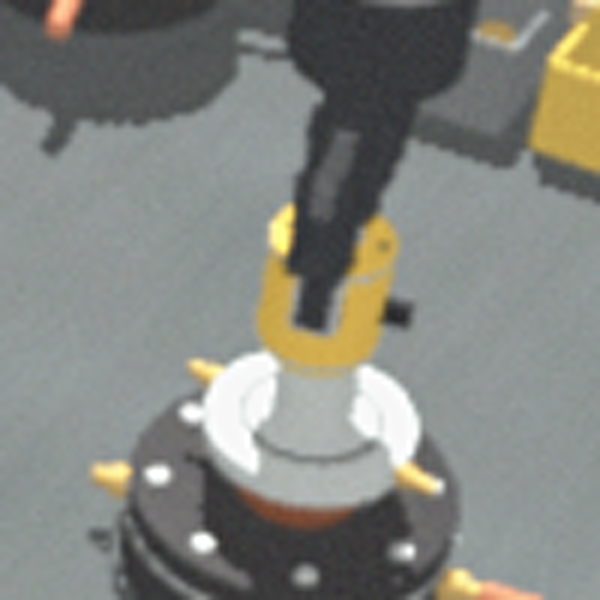

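play_rows --moves '[0,-0.003,0.0013,0,0.003,-0.003,0.0013,0,0.006,-0.003,0.0013,0,0.009,-0.003,0.0013,0,0.009,-0.003,0.0013,0]'

```text
time_s: 30.2
ee_pos: [0.5992, 0.2095, 0.1359]
eef_rot: [-172.0, 89.9, -162.0]
contact_force: [0.8, 0.1, -4.9]
opening: 0.643
```

```bash
python3 -c "
from h import *
S=eyes.get_image('scene');T=eyes.get_image('top')
save('g2',np.hstack([S[110:190,290:370],T[80:160,130:210]]),None,5)
";python3 go.py 0.599 0.2103 0.1305 100
```

```text
t 30.30 p [0.5994 0.2096 0.1365] jawdir 100.0 opening 0.640 F [ 0.9  0.5 -5.2] q6 -88 | shift [ 0.006   0.0007 -0.0003] turn 0.001
```

View pics/g2.png

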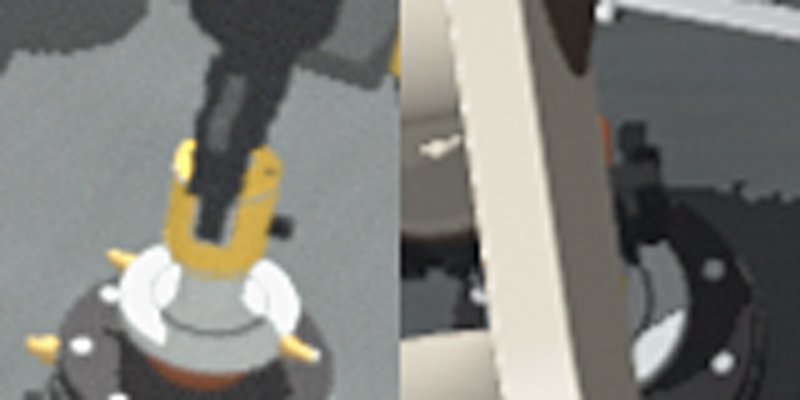

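The cell at crop (222,225) is centred over the boss ring at (215,300). Setting it down.

play_rows --moves '[0.002,0.0007,0,0,0.004,0.0007,0,0,0.006,0.0007,0,0,0.007,0.0007,0,0]'

```text
time_s: 30.7
ee_pos: [0.5996, 0.2104, 0.1305]
eef_rot: [-1.9, 89.9, 8.1]
contact_force: [-6.0, -1.4, 15.1]
opening: 0.638
```

```bash
python3 go.py 0.599 0.2103 0.1305 100
```

```text
t 30.70 p [0.5996 0.2104 0.1305] jawdir 100.0 opening 0.638 F [-6.  -1.4 15.1] q6 -88 | shift [ 0.      0.     -0.0006] turn 0.001
```

play_rows --moves '[-0.0005,0,0,0,-0.001,0,0,0]'

```text
time_s: 30.9
ee_pos: [0.5994, 0.2103, 0.1306]
eef_rot: [-8.8, 90.0, 1.3]
contact_force: [0.4, 0.2, -3.3]
opening: 0.644
```

play_rows --moves '[0,0,0,0,0,0,0,0,0,0,0,0,-0.01,0,0,0,-0.03,0,0,0]' --claw 1.0

```text
time_s: 31.4
ee_pos: [0.5988, 0.2102, 0.1602]
eef_rot: [-175.9, 89.9, -165.9]
contact_force: [-0.6, -0.4, 0.5]
opening: 1.004
```

play_rows --moves '[-0.04,0,0,0,-0.08,0,0,0,-0.1,0,-0.03,0,-0.1,0,-0.07,0,-0.1,0,-0.11,0]'

```text
time_s: 31.9
ee_pos: [0.49, 0.1909, 0.2617]
eef_rot: [-1.0, 89.9, 9.0]
contact_force: [-0.4, 1.5, 0.5]
opening: 0.996
```

play_rows --moves '[0,-0.04,-0.02,0,0,-0.08,-0.04,0,0,-0.12,-0.06,0,0,-0.16,-0.08,0,0,-0.19,-0.09,0]'

```text
time_s: 32.4
ee_pos: [0.4344, -0.0135, 0.2618]
eef_rot: [-36.2, 89.9, -26.2]
contact_force: [0.3, 0.6, 0.8]
opening: 1.001
```

```bash
python3 go.py 0.599 0.2103 0.1305 100;python3 -c "
from h import *
S=eyes.get_image('scene');T=eyes.get_image('top')
save('h1',np.hstack([S[110:210,280:380],T[95:195,110:210]]),None,4);save('h2',S);save('h3',T)
for n,im,b in(('top',T,(130,110,200,175)),('scene',S,(315,120,355,165))):
    c,k=blob(im,(0,0,185),(180,40,255),b)
    for x in c[:2]: u=x.reshape(-1,2).mean(0);print(n,'white',len(x),u.round(1),plane(n,*u,.198)[:2].round(4))
    c,k=blob(im,(18,120,60),(35,255,255),b)
    print(n,len(c[0]),circ(n,cv2.convexHull(c[0]),.192))
print(plane('top',171,100,.06))
"
```

```text
t 32.40 p [ 0.4344 -0.0135  0.2618] jawdir 100.0 opening 1.001 F [0.3 0.6 0.8] q6 -112 | shift [0.1314 0.192  0.2008] turn 0.000
top white 134 [193.2 150.3] [0.5504 0.1272]
top white 94 [163.8 150.1] [0.5495 0.1937]
top 78 (array([0.58992483, 0.20497553]), np.float64(0.03307103287956895))
scene white 21 [335.3 142.4] [0.598 0.207]
scene white 23 [320.  162.3] [0.6014 0.1087]
scene 81 (array([0.61428196, 0.15983011]), np.float64(0.03358955138613137))
[0.72081591 0.21516905 0.06      ]
```

View pics/h1.png

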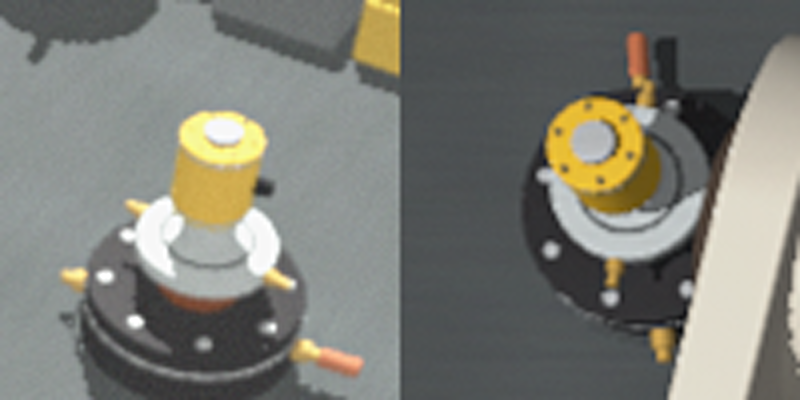

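View pics/h2.png

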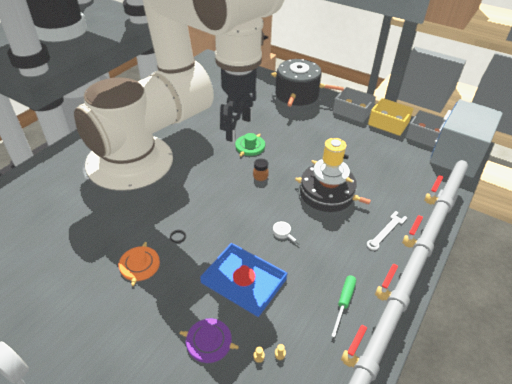

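```bash
python3 -c "
from h import *
T=cv2.imread('pics/h3.png')[:,:,::-1]
c,k=blob(T,(0,0,120),(180,60,255),(152,125,165,136))
for x in c[:2]: u=cen(x);print('btn top',cv2.contourArea(x),u,plane('top',*u,.198))
c,k=blob(T,(18,120,180),(35,255,255),(143,115,175,142));print(circ('top',cv2.convexHull(c[0]),.192),cv2.contourArea(c[0]))
S2=eyes.get_image('scene');save('h4',S2[190:320,170:320],None,4)
a=cv2.imread('pics/scene0.png')[:,:,::-1]
for nm,b,lo,hi in(('gauge',(268,218,302,246),(0,0,170),(180,50,255)),('lid',(250,155,272,171),(0,0,0),(180,255,50))):
  for im in(a,S2):
    c,k=blob(im,lo,hi,b);print(nm,cen(c[0]).round(1))
"
```

```text
btn top 79.5 [157.96645702 129.95178197] [0.59606784 0.2095128  0.198     ]
(array([0.59629659, 0.21061172]), np.float64(0.02700023458133695)) 387.5
gauge [282.5 228.9]
gauge [282.5 228.9]
lid [260.5 164.4]
lid [260.6 168.2]
```

View pics/h4.png

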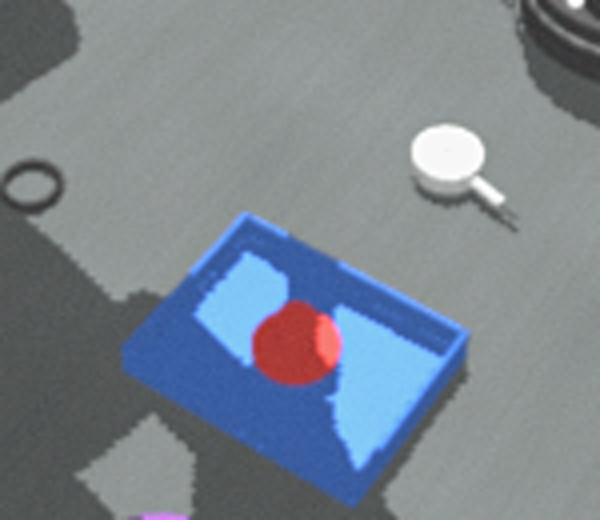

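```bash
python3 -c "
from h import *
a=cv2.imread('pics/scene0.png')[:,:,::-1];b=cv2.imread('pics/h2.png')[:,:,::-1]
t0=cv2.imread('pics/t1.png')
for im in(a,b):
    c,k=blob(im,(0,90,30),(20,255,255),(245,150,280,190));q=c[0].reshape(-1,2);print(q.min(0),q.max(0),cen(c[0]))
save('h5',np.hstack([a[145:195,235:285],b[145:195,235:285]]),None,8)
"
```

```text
[253 168] [268 180] [260.3553719  174.52754821]
[253 168] [267 180] [260.12842713 174.52958153]
```

View pics/h5.png

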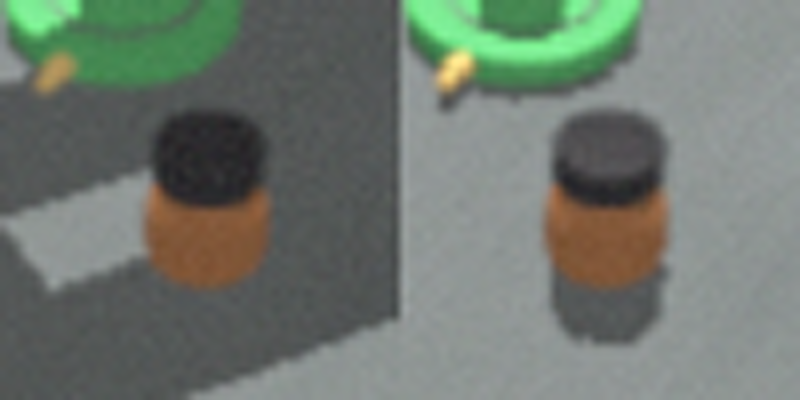

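The jar and gauge haven't moved, and the gripper is clear of everything. Handing in.

```bash
python3 -c "
from station import ticket
print(ticket.sign_off())"
```

```text
the job is handed in; nothing more can be done
None
```

The vessel is closed and the job is handed in at about 32.5 s. I worked in the order asked and let go of each part before fetching the next: cap to the tray, then plug, ring, plate and load cell onto the vessel.

**Final checks**
- **Cap:** it stands in the blue tray.
- **Plug and ring:** the plug bottomed at the expected depth. The ring lies flat round it with the tops level.
- **Plate:** it sits level, about 1 mm from the vessel axis.
- **Load cell:** it stands upright on the boss, about 2 mm off centre by both cameras.
- **Dial gauge and jar:** both are at the same pixels as at the start. A first check on the jar's lid showed a 4-pixel shift. A shadow mask caused it, and the amber body and an enlarged crop show it did not move.

**What went wrong or disagreed**
- **Missed first grasp:** the real fingertips were about 26.5 mm above the reported TCP. The first try at the cap closed on air, and I measured the offset by touching the knob (27.5 N at the wrist). I used it for every later part.
- **Cameras:** the two views differed by 1–3 mm, so I mostly averaged them or worked relative to one view.

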